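# Fish a dropped movement carrier out of the gap between two drawer units

### The job

A small watch-movement carrier has dropped into the narrow gap between the two wooden drawer units. Take the red-handled hook from its fork stand, feel your way gently under the carrier's orange bail, lift the carrier out on the hook without touching it with the fingers or leaning hard on it or on the units, and set it down upright on the green mat without dropping it. Then hang the hook back in its fork as it was, and leave the other things where they are.

Things in the scene. Friction and masses are not known exactly. Their poses are not given: they have to be found in the camera images.
- hook_grip (a point): centre of the hook's red handle, 16 x 16 mm square and 60 mm tall. Below it a 30 x 30 x 6 mm collar, whose underside is 36 mm below this point, rests on the fork. z up along the handle, x the way the foot points. From the collar a thin shank (up to 8 mm thick) runs straight down in line with the handle and bends into a 5 mm thick brass foot, level along +x, with a turned-up tip. Hook 0.17 kg
- fork (a point): point between the fork stand's two prongs, level with their top, 180 mm above the bench: the middle of the collar's underside rests here. The slot is 14 mm wide, runs along this frame's x, is open at its -x end 24 mm away; a column 50 mm wide, as high as the prongs, stands 55 mm away at +x. The hook hangs with its foot to about +x. Fixed; base plate 130 x 80 x 10 mm
- hook: the hook; origin mid collar underside, axes as hook_grip. Foot: tip's outer end 32.5 mm from the shank's centre line, tip's top 11 mm above the foot's underside. The shank was left at an unknown length: the foot's underside is 102 to 158 mm below the collar's, not told by any pose; it keeps that length in use. The lowest rod is sprung: beyond about 2 N it gives upward, 3 N per mm, up to 8 mm
- units: pair of fixed wooden drawer units, together 170 mm long (x), 186 mm wide (y), 75 mm high, brass knobs on the -x faces; origin on the bench in the middle of the gap. The gap is 26 mm wide (y), 150 mm long (x), closed at both ends, open at the top; its floor is the bench (z = 0)
- bail (a point): middle of the opening under the carrier's orange bail, 26 mm above the carrier's underside. The opening is 12 mm wide (y) and 16 mm high (from the flat top at 18 mm to 34 mm above the underside), and is passed along x
- carrier: the carrier, origin at the centre of its underside, z up: black block 40 (x) x 20 (y) x 18 mm (z), 80 to 170 g, flat top, with a fixed orange arch (bail) of 4 mm wire standing across its width at the middle. It stands on the gap's floor, its x along the gap, its middle at least 55 mm from the gap's -x end wall (units' frame)
- mat: fixed green mat 160 (x) x 130 (y) x 3 mm; origin at the centre of its underside
- jar: bystander: glass jar, 44 mm wide, 55 mm high; origin at its underside
- loupe: bystander: black eye loupe, 38 mm wide, 34 mm high; origin at its underside
- rack: bystander: grey parts block 30 x 60 x 20 mm; origin at its underside
Things that resemble listed ones, but are neither listed nor needed, are in the scene too. There is more than one size of the part that bears fork; the job needs the smallest.

How it is judged (in metres and radians):
On the way, in this order (a step that is already met when the one before it is completed fails the run):
1. the hook is taken out of the fork (distance between hook and fork above 0.06 m), for 0.1 s.
2. the carrier hangs on the hook, clear above the gap (height (world z) of carrier above 0.078 m and contact force between hook and carrier above 0.3 N), for 0.2 s.
At the end, for the whole second after the job is handed in: the carrier stands upright (within 7 degrees) and at rest wholly on the green mat (its centre within 60 mm along and 45 mm across of the mat's centre), free of the hook; the hook hangs upright and at rest in the fork, the collar's middle within 14 mm of the fork point, released (x of carrier in the frame of mat between -0.06 and 0.06 m and y of carrier in the frame of mat between -0.045 and 0.045 m and height (world z) of carrier below 0.007 m and angle between carrier's own z axis and vertical below 0.12 rad and linear speed of each of carrier, hook below 0.02 m/s and contact force between hook and carrier below 0.1 N and distance between hook and fork below 0.014 m and angle between hook's own z axis and vertical below 0.08 rad and contact force between the fingers and hook below 0.1 N); the robot touches nothing.
It fails at once if the hook bears on the carrier with more than 9 N (contact force between hook and carrier above 9 N).
It fails at once if the hook presses on the drawer units with more than 12 N (contact force between hook and units above 12 N).
It fails at once if the fingers touch the carrier (contact force between the fingers and carrier above 0.5 N).
It fails at once if the carrier is dropped or flung (faster than 0.7 m/s) or tipped over (more than 70 degrees) (linear speed of carrier above 0.7 m/s or angle between carrier's own z axis and vertical above 1.22 rad).
It fails at once if a bystander is moved by more than 20 mm (distance of any of jar, loupe, rack from where it was at the start of the episode above 0.02 m).
It also fails if it takes over 64 s, if anything falls off the work surface, if the arm or the gripper's body presses on something with over 40 N, if the wrist force passes 120 N, or if a joint passes its speed limit or range.

### The arm

A 6-joint arm with a two-finger parallel gripper is mounted at the origin on the work surface. World frame = base frame: x ahead of the robot, y to its left, z up, the work surface at z = 0. Lengths are in mm, angles in degrees, forces in N, time in s.
With the tool pointing down it reaches from about 325 to 875 mm from the base axis. Payload 4.4 kg.
Tool frame: the origin (TCP) lies on the centre line of the jaws, within the pads' length; the fingertips stand manip.tcp_to_tips ahead of it and the grasp point (between the pads) lies 11 mm behind it (manip.tcp_to_tips is the distance from the TCP to the fingertips, in mm); y points along the fingers, z is the direction in which the jaws open and shut, and the axes are right-handed (so a half turn about y gives the same grasp; the last joint's range is limited). The gripper opens to 85 mm and grips with 20 to 120 N. Pads are 22 mm wide; open, the fingers measure 114 mm over their backs; the gripper's body (76 mm by 85 mm) begins 54 mm behind the grasp point. The pads swing forward as they close: fully open they stand 13 mm farther back than shut.
Start: joints at [-75.487, 11.837, 88.321, -0, 79.842, -8.623], TCP at [225.915, -528.763, 239.282] pointing down, gripper open.
Joint ranges: [-156.59, 156.59], [-49.26, 127.26], [12.9, 141.05], [-63.56, 243.56], [4.71, 150.69], [-161.64, 161.64]. Speed limits (degrees/s): [159.86, 159.86, 180, 180, 180, 180].

### API

Orientations are given as a 3x3 rotation matrix whose columns are the frame's x, y, z axes.
In Python, from station import manip gives the robot as it stands.
- The arm moves only by the tool arm_command, never from a script. Its arguments are lists of equal length, an entry for each row: "xyz": the shift along the tool's x, y, z in cm, a list of three; "twist": the turn, a rotation vector about the tool's x, y, z in rad, a list of three. A call has 1 to 5 rows; each row shifts and turns the commanded pose from where the row before left it, along the tool's axes as they then stand; what a row does not reach is not made up. A row lasts 1/12 s, in which the tool goes at most 41.7 mm and 7.16 degrees, less where a joint would pass 70% of its speed; a pose out of reach is approached as far as the arm can. A call is refused whole if a number of a shift passes 4.17 or a number of a turn 0.125, either way. A call with a gripper value outside its range is refused whole. "jaw" is the finger opening in cm, from 0 to 8.54, set as the call begins (left out, the last holds). The fingers move at their own pace and stop on an object; "force" is the grip in N (left out, the last holds). Time passes only in rows, so rows that do not move let the fingers close. It gives the time, the measured TCP pose, the force and the opening at its end, in the units of the state.
- manip.get_obs(): the state, without advancing time (a new reading comes with each control period).
- manip.grab_frame(name): name is "scene" or "top" or "wrist"; returns the picture (480x640x3 uint8, red, green, blue); there is no depth.
- manip.camera_info(name): a dict with "fov_y" (degrees; the focal length in pixels is half the picture's height over the tangent of half this angle, whatever the lens; pixels are square), "cx", "cy" (the principal point, pixels), "pose" (4x4, takes a point from camera to world coordinates); the wrist camera has in their place "T_tool_cam" (4x4, takes a point from camera to tool coordinates, whose origin is the TCP and whose axes are the tool frame's). Camera axes: x right, y down, z forward; pixel columns grow to the right and rows downward; lengths in mm; the calibration is good to about 2 mm. A picture is of the moment at which its call begins: read the wrist's pose just before it. camera_info takes no time and is no camera call.
- manip.sign_off(): hands the job in, once; it reports no verdict.
The state is a dict: "clock": time; "joint_positions": joint angles; "qd": joint speeds; "effort": joint torques, N m; "tool_pos": TCP position; "orientation": TCP orientation; "wrist_force": force on the tool from outside, world axes, zero at the start; "torque": the same for the moment, N m; "gripper_width": opening from 0.0 (shut) to 1.0 (fully open).
Only numpy, scipy, OpenCV 4.12 (cv2) and the standard library are available. Lean on these libraries where they do the work, as an engineer would, in place of code of your own. Each camera call takes 0.05 s, during which the arm holds its last target.

## Working session

There is one attempt and no reset: what is moved stays moved. The work goes in short steps, Python scripts to look and compute and a tool call to move; the robot and the scene stay as the last step left them, time stands still between calls to the robot, and variables do not carry over. Pictures are saved under pics/ and viewed, and the job is handed in when it is done.

Besides the shell and the picture viewer there is one more tool, called after "Call:" as a command line: name --argument value ..., lists and objects as JSON in quotes. arm_command: Moves the arm, as the interface text tells. Its arguments: {"type":"object","properties":{"xyz":{"type":"array"},"twist":{"type":"array"},"jaw":{"type":"number"},"force":{"type":"number"}},"required":["xyz","twist"]}

```bash
ls; mkdir -p pics; python3 - <<'E'
from station import manip
import cv2
print(manip.tcp_to_tips)
o=manip.get_obs()
for k,v in o.items(): print(k,v)
for n in ["scene","top","wrist"]:
    print(n,manip.camera_info(n))
for n in ["scene","top","wrist"]:
    cv2.imwrite(f"pics/{n}0.png",manip.grab_frame(n)[:,:,::-1])
E
```

```text
pics
8.0
clock 0.0
joint_positions [-7.54860385e+01  1.18850307e+01  8.84091391e+01 -7.68755693e-04
  7.98400784e+01 -8.62318309e+00]
qd [-0.03507205 -0.04970397 -0.05358464 -0.02142703 -0.09735629  0.0677207 ]
effort [-3.08364679e-04 -3.83033931e+01 -2.91596264e+01 -2.98022987e-04
  1.05728803e-02  1.18620727e-05]
tool_pos [ 225.72657029 -528.00692615  238.08206896]
orientation [[-9.19566119e-01 -5.99996564e-04  3.92934845e-01]
 [-3.92935158e-01  2.26498673e-03 -9.19563392e-01]
 [-3.38257336e-04 -9.99997255e-01 -2.31856481e-03]]
wrist_force [-0.1468379  -0.71873056  1.19904103]
torque [-0.02822782  0.01223954 -0.01507755]
gripper_width 0.9993700730454755
scene {'fov_y': 43.67981998991129, 'cx': 317.25243804865335, 'cy': 234.21285161047962, 'pose': array([[ 3.34555280e-01,  7.30391183e-01, -5.95484244e-01,
         1.25905715e+03],
       [ 9.42330138e-01, -2.65527966e-01,  2.03737110e-01,
        -1.88886638e+02],
       [-9.30993143e-03, -6.29304076e-01, -7.77103407e-01,
         1.17001444e+03],
       [ 0.00000000e+00,  0.00000000e+00,  0.00000000e+00,
         1.00000000e+00]])}
[... 176 characters left out ...]
],
       [-9.99907253e-01,  4.78630616e-03, -1.27505844e-02,
         6.63690636e+01],
       [ 1.19268858e-02, -1.44266360e-01, -9.89467011e-01,
         1.10865739e+03],
       [ 0.00000000e+00,  0.00000000e+00,  0.00000000e+00,
         1.00000000e+00]])}
wrist {'fov_y': 68.30517071304865, 'cx': 317.8228403473846, 'cy': 240.6890609650234, 'T_tool_cam': array([[ 5.93110094e-04,  9.49792551e-01,  3.12879782e-01,
        -8.08063934e+01],
       [ 4.97748821e-04, -3.12880078e-01,  9.49792508e-01,
        -1.34094502e+02],
       [ 9.99999700e-01, -4.07595981e-04, -6.58330455e-04,
        -4.47870552e-01],
       [ 0.00000000e+00,  0.00000000e+00,  0.00000000e+00,
         1.00000000e+00]])}
```

View pics/scene0.png

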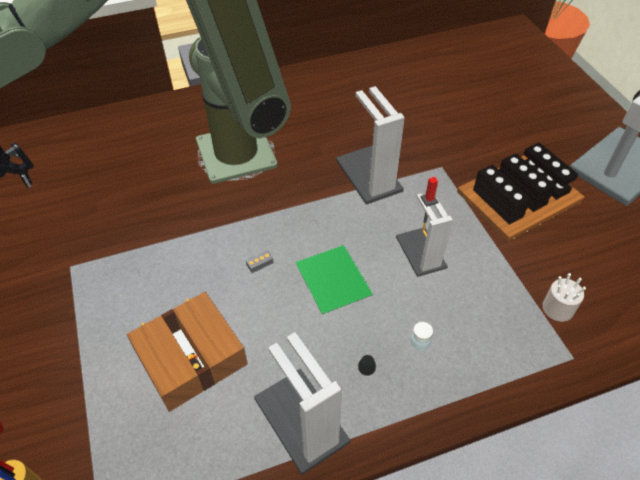

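View pics/top0.png

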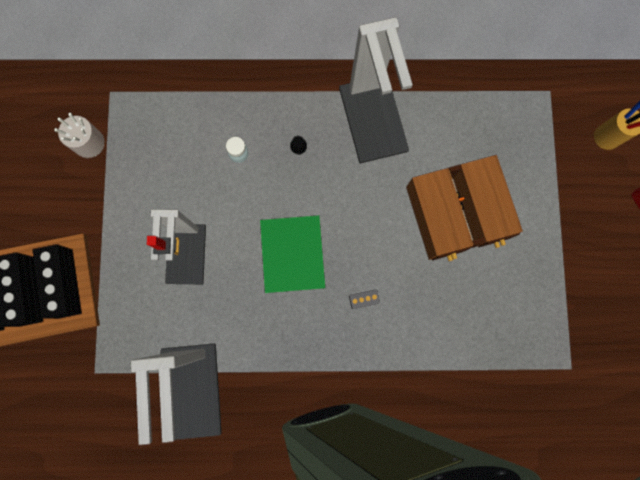

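View pics/wrist0.png

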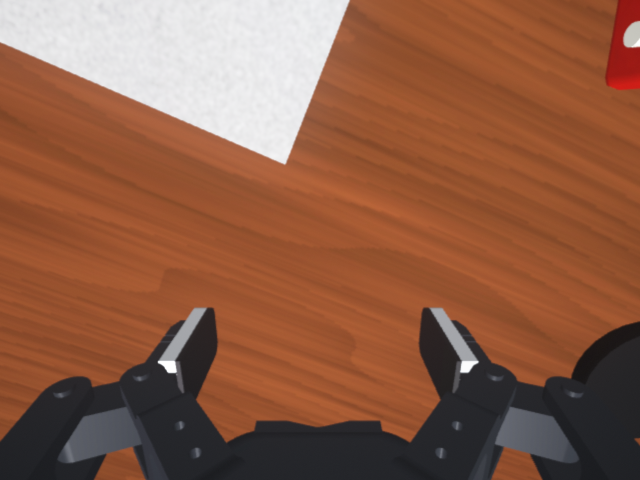

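The top view shows three fork stands: large ones at (375,90) and (175,400), and a small one at (180,245) holding the red-handled hook. The small one fits the description. I'll confirm it with enlarged crops.

```bash
cat > h.py <<'E'
import numpy as np, cv2
from station import manip
def K(ci):
    f=240/np.tan(np.radians(ci['fov_y']/2)); return f,ci['cx'],ci['cy']
def campose(n,obs=None):
    ci=manip.camera_info(n)
    if n!='wrist': return ci,np.array(ci['pose'])
    obs=obs or manip.get_obs()
    T=np.eye(4);T[:3,:3]=obs['orientation'];T[:3,3]=obs['tool_pos']
    return ci,T@np.array(ci['T_tool_cam'])
def ray(n,u,v,obs=None):
    ci,P=campose(n,obs);f,cx,cy=K(ci)
    d=P[:3,:3]@np.array([(u-cx)/f,(v-cy)/f,1.]);return P[:3,3],d/np.linalg.norm(d)
def plane(n,u,v,z,obs=None):
    o,d=ray(n,u,v,obs);return o+d*(z-o[2])/d[2]
def proj(n,p,obs=None):
    ci,P=campose(n,obs);f,cx,cy=K(ci)
    c=P[:3,:3].T@(np.asarray(p,float)-P[:3,3]);return np.array([cx+f*c[0]/c[2],cy+f*c[1]/c[2]])
def tri(a,b):
    (o1,d1),(o2,d2)=a,b
    A=np.c_[d1,-d2];s=np.linalg.lstsq(A,o2-o1,rcond=None)[0]
    p,q=o1+d1*s[0],o2+d2*s[1];return (p+q)/2,np.linalg.norm(p-q)
E
python3 - <<'E'
import cv2,numpy as np
t=cv2.imread('pics/top0.png');s=cv2.imread('pics/scene0.png')
z=lambda im,x,y,w,h,k:cv2.resize(im[y:y+h,x:x+w],None,fx=k,fy=k,interpolation=cv2.INTER_CUBIC)
cv2.imwrite('pics/c1.png',np.hstack([z(t,135,195,80,100,5),z(s,390,165,80,100,5)][:2]))
cv2.imwrite('pics/c2.png',np.hstack([z(t,400,145,130,130,3),z(s,120,285,130,130,3)]))
E
```

```text
(no output)
```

View pics/c1.png

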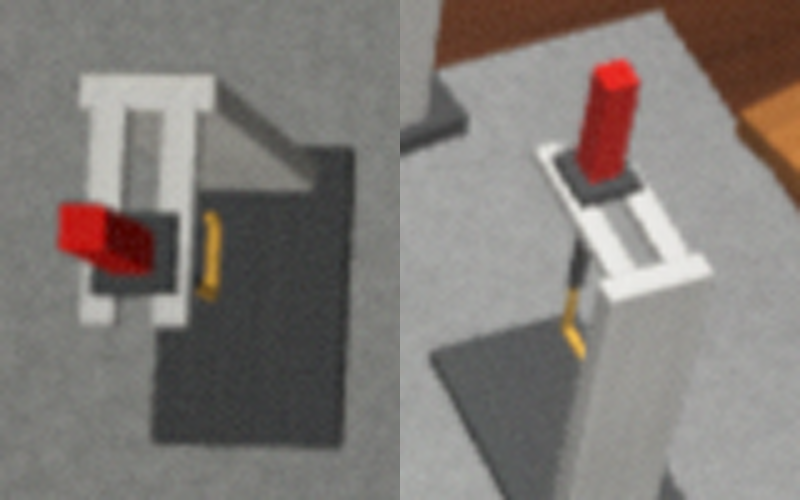

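View pics/c2.png

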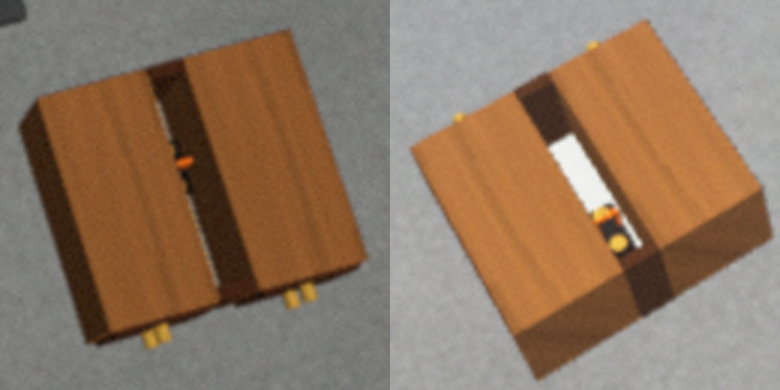

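```bash
python3 - <<'E'
from h import *
c1=lambda X,Y:(135+(X+.5)/5-.5,195+(Y+.5)/5-.5)
c1s=lambda X,Y:(390+(X-400+.5)/5-.5,165+(Y+.5)/5-.5)
c2=lambda X,Y:(400+(X+.5)/3-.5,145+(Y+.5)/3-.5)
c2s=lambda X,Y:(120+(X-390+.5)/3-.5,285+(Y+.5)/3-.5)
np.set_printoptions(precision=1,suppress=True)
print('units top'); 
for q in [(40,98),(292,30),(366,258),(103,337)]: print(plane('top',*c2(*q),75))
print('units scene');
for q in [(412,148),(648,20),(763,187),(518,335)]: print(plane('scene',*c2s(*q),75))
print('gap edges top z75'); 
for q in [(150,72),(182,62),(220,292),(254,284)]: print(plane('top',*c2(*q),75))
print('gap edges scene z75');
for q in [(516,92),(547,74),(630,265),(668,248)]: print(plane('scene',*c2s(*q),75))
print('handle top'); 
for q in [(60,205),(105,207),(103,253),(60,245)]: print(plane('top',*c1(*q),246))
for q in [(596,67),(622,62),(638,80),(608,90)]: print(plane('scene',*c1s(*q),246))
print('collar/prong'); 
for q in [(92,295),(175,295),(178,213)]: print(plane('top',*c1(*q),186))
for q in [(553,155),(590,203),(640,186)]: print('s',plane('scene',*c1s(*q),186))
for q in [(80,325),(187,325),(80,75),(214,75),(215,108),(80,108),(125,110),(160,110),(114,325),(152,325)]: print(q,plane('top',*c1(*q),180))
for q in [(540,148),(602,303),(712,268),(692,255)]: print('s',q,plane('scene',*c1s(*q),180))
t=cv2.imread('pics/top0.png');s=cv2.imread('pics/scene0.png')
for n,im,box in [('top',t,(440,170,480,240)),('scene',s,(160,320,210,380))]:
    x0,y0,x1,y1=box;h=cv2.cvtColor(im[y0:y1,x0:x1],cv2.COLOR_BGR2HSV)
    m=cv2.inRange(h,(5,200,190),(13,255,255));ys,xs=np.nonzero(m);print(n,len(xs),xs.mean()+x0,ys.mean()+y0,xs.min()+x0,xs.max()+x0,ys.min()+y0,ys.max()+y0)
E
```

```text
units top
[ 646.5 -145.3   75. ]
[ 694.7 -322.6   75. ]
[ 533.5 -364.    75. ]
[ 480.3 -182.4   75. ]
units scene
[ 536.4 -363.2   75. ]
[ 488.1 -185.2   75. ]
[ 648.4 -141.8   75. ]
[ 697.9 -318.6   75. ]
gap edges top z75
[ 664.8 -222.2   75. ]
[ 671.9 -244.8   75. ]
[ 510.6 -263.1   75. ]
[ 516.  -286.5   75. ]
gap edges scene z75
[ 516.1 -287.    75. ]
[ 508.8 -263.5   75. ]
[ 674.3 -239.8   75. ]
[ 670.8 -213.3   75. ]
handle top
[497.5 343.6 246. ]
[496.8 328.4 246. ]
[481.1 328.5 246. ]
[483.9 343.  246. ]
[486.6 330.  246. ]
[487.7 341.8 246. ]
[499.7 343.4 246. ]
[500.6 328.7 246. ]
collar/prong
[475.  350.1 186. ]
[474.8 320.4 186. ]
[504.7 320.3 186. ]
s [479.1 321.5 186. ]
s [510.6 324.3 186. ]
s [509.  349.4 186. ]
(80, 325) [464.9 355.8 180. ]
(187, 325) [464.7 317.3 180. ]
(80, 75) [557.1 359.5 180. ]
(214, 75) [556.9 310.6 180. ]
(215, 108) [544.5 309.8 180. ]
(80, 108) [544.7 359.  180. ]
(125, 110) [543.9 342.6 180. ]
(160, 110) [543.9 329.8 180. ]
(114, 325) [464.8 343.6 180. ]
(152, 325) [464.8 329.9 180. ]
s (540, 148) [468.5 321.  180. ]
s (602, 303) [559.7 306.7 180. ]
s (712, 268) [558.2 360.3 180. ]
s (692, 255) [548.5 355.6 180. ]
top 5 461.4 198.4 460 463 198 199
scene 3 192.0 357.0 190 194 356 358
```

The small fork at (180,245) holds the red-handled hook, and its sizes fit: prongs 14 mm apart, column about 55 mm from the hook, collar 30 mm. The fork point is about (490,336,180) with yaw near 0. The orange bail sits at (461,198) in the top view, in a gap whose yaw is about 15° and centre about (591,-253.5).

```bash
cat >> h.py <<'E'
def phi_now(o): R=np.array(o['orientation']);return np.degrees(np.arctan2(R[1,2],R[0,2]))
def plan(tgt,phi=None,n=5,start=None):
    """rows of shift(cm) and twist from the measured pose to a target"""
    from scipy.spatial.transform import Rotation as Ro
    o=manip.get_obs()
    p=np.array(o['tool_pos']);R=np.array(o['orientation'])
    if start is not None: p=np.array(start[:3],float)
    ph0=phi_now(o) if start is None or len(start)<4 else start[3]
    f=np.radians(ph0);Rm=lambda f:np.array([[np.sin(f),0,np.cos(f)],[-np.cos(f),0,np.sin(f)],[0,-1,0]]).astype(float)
    g=f if phi is None else np.radians(phi)
    d=(np.array(tgt,float)-p)/n;dt=-(g-f)/n
    xs=[]
    for i in range(n):
        xs.append((Rm(f+(g-f)*i/n).T@d/10).round(2).tolist())
    print('xyz',xs);print('twist y',round(dt,4),'n',n)
E
python3 - <<'E'
from h import *
plan((450,-100,300),0,15)
plan((490,335.5,300),0,12,start=(450,-100,300,0))
E
```

```text
xyz [[-2.5, -0.41, -2.04], [-2.65, -0.41, -1.84], [-2.78, -0.41, -1.63], [-2.9, -0.41, -1.41], [-3.0, -0.41, -1.18], [-3.08, -0.41, -0.94], [-3.15, -0.41, -0.7], [-3.19, -0.41, -0.45], [-3.22, -0.41, -0.2], [-3.22, -0.41, 0.05], [-3.21, -0.41, 0.3], [-3.18, -0.41, 0.55], [-3.12, -0.41, 0.79], [-3.05, -0.41, 1.03], [-2.96, -0.41, 1.27]]
twist y -0.0778 n 15
xyz [[-3.63, 0.0, 0.33], [-3.63, 0.0, 0.33], [-3.63, 0.0, 0.33], [-3.63, 0.0, 0.33], [-3.63, 0.0, 0.33], [-3.63, 0.0, 0.33], [-3.63, 0.0, 0.33], [-3.63, 0.0, 0.33], [-3.63, 0.0, 0.33], [-3.63, 0.0, 0.33], [-3.63, 0.0, 0.33], [-3.63, 0.0, 0.33]]
twist y -0.0 n 12
```

Call:
arm_command --xyz '[[-2.5,-0.41,-2.04],[-2.65,-0.41,-1.84],[-2.78,-0.41,-1.63],[-2.9,-0.41,-1.41],[-3.0,-0.41,-1.18]]' --twist '[[0,-0.078,0],[0,-0.078,0],[0,-0.078,0],[0,-0.078,0],[0,-0.078,0]]' --jaw 8.0 --force 60

```text
clock: 0.57
tool_pos: [300.8, -384.3, 259.5]
orientation: [[-0.699, -0.0, 0.715], [-0.715, 0.001, -0.699], [-0.0, -1.0, -0.001]]
wrist_force: [0.4, -0.5, 0.0]
gripper_width: 0.939
```

Call:
arm_command --xyz '[[-3.08,-0.41,-0.94],[-3.15,-0.41,-0.7],[-3.19,-0.41,-0.45],[-3.22,-0.41,-0.2],[-3.22,-0.41,0.05]]' --twist '[[0,-0.078,0],[0,-0.078,0],[0,-0.078,0],[0,-0.078,0],[0,-0.078,0]]'

```text
clock: 0.98
tool_pos: [375.3, -241.3, 280.3]
orientation: [[-0.374, -0.0, 0.927], [-0.927, 0.0, -0.374], [-0.0, -1.0, -0.0]]
wrist_force: [0.1, -0.4, 0.9]
gripper_width: 0.934
```

Call:
arm_command --xyz '[[-3.21,-0.41,0.3],[-3.18,-0.41,0.55],[-3.12,-0.41,0.79],[-3.05,-0.41,1.03],[-2.96,-0.41,1.27]]' --twist '[[0,-0.078,0],[0,-0.078,0],[0,-0.078,0],[0,-0.078,0],[0,-0.078,0]]'

```text
clock: 1.4
tool_pos: [449.6, -98.4, 300.8]
orientation: [[0.007, -0.0, 1.0], [-1.0, 0.0, 0.007], [-0.0, -1.0, -0.0]]
wrist_force: [0.3, -0.8, -0.3]
gripper_width: 0.931
```

Call:
arm_command --xyz '[[-3.63,0,0.33],[-3.63,0,0.33],[-3.63,0,0.33],[-3.63,0,0.33],[-3.63,0,0.33]]' --twist '[[0,0,0],[0,0,0],[0,0,0],[0,0,0],[0,0,0]]'

```text
clock: 1.82
tool_pos: [465.0, 83.3, 300.6]
orientation: [[0.003, -0.0, 1.0], [-1.0, -0.0, 0.003], [0.0, -1.0, -0.0]]
wrist_force: [-0.0, -0.2, -0.3]
gripper_width: 0.94
```

Call:
arm_command --xyz '[[-3.63,0,0.33],[-3.63,0,0.33],[-3.63,0,0.33],[-1.5,0,0.1],[0,0,0]]' --twist '[[0,0,0],[0,0,0],[0,0,0],[0,0,0],[0,0,0]]'

```text
clock: 2.23
tool_pos: [475.3, 208.7, 300.2]
orientation: [[0.008, -0.001, 1.0], [-1.0, 0.001, 0.008], [-0.001, -1.0, -0.001]]
wrist_force: [0.7, -1.0, 0.5]
gripper_width: 0.94
```

```bash
python3 - <<'E'
from h import *
o=manip.get_obs();print(o['clock'],o['tool_pos'],phi_now(o),o['orientation'])
cv2.imwrite('pics/w1.png',manip.grab_frame('wrist')[:,:,::-1])
for p in [(482,343,246),(498,343,246),(482,327,246),(498,327,246),(475,350,186),(505,350,186)]: print(p,proj('wrist',p,o))
E
```

```text
2.2333 [475.30358302 208.6615536  300.18364271] 0.45227892020856286 [[ 0.00789254 -0.0010843   0.99996827]
 [-0.9999683   0.00103876  0.00789367]
 [-0.00104729 -0.99999887 -0.00107606]]
(482, 343, 246) [334.26033753   2.02744437]
(498, 343, 246) [369.12535309   2.30467588]
(482, 327, 246) [333.52399845  41.28174995]
(498, 327, 246) [367.35137521  41.54784873]
(475, 350, 186) [318.94476297  20.94608853]
(505, 350, 186) [367.81012394  21.33262581]
```

View pics/w1.png

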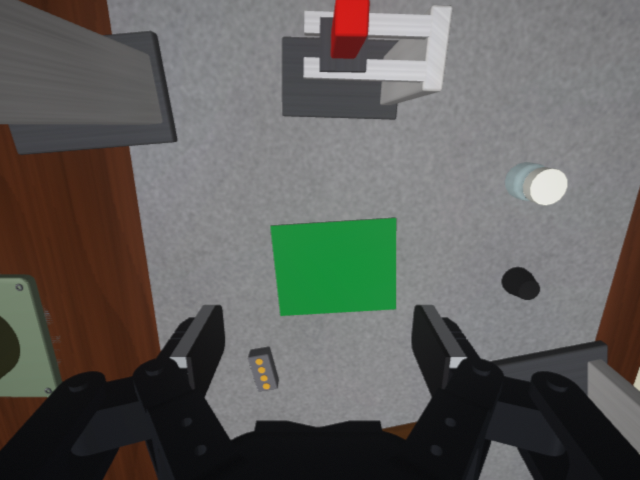

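Wrist view: handle top at (350,5-30) over the small fork, where predicted. A large stand is at the left (85,90), clear of the path.

Call:
arm_command --xyz '[[-3.5,0,0.4],[-3.5,0,0.4],[-3.5,0,0.4],[-1.9,0,0.3],[0,0,0]]' --twist '[[0,0.008,0],[0,0,0],[0,0,0],[0,0,0],[0,0,0]]'

```text
clock: 2.7
tool_pos: [491.4, 331.2, 300.2]
orientation: [[-0.003, -0.0, 1.0], [-1.0, 0.001, -0.003], [-0.001, -1.0, -0.0]]
wrist_force: [-0.1, -0.4, -1.3]
gripper_width: 0.936
```

```bash
python3 - <<'E'
from h import *
o=manip.get_obs();print(o['clock'],o['tool_pos'],phi_now(o))
cv2.imwrite('pics/w2.png',manip.grab_frame('wrist')[:,:,::-1])
for p in [(482,343,246),(498,343,246),(482,327,246),(498,327,246),(475,350,186),(505,350,186)]: print(p,proj('wrist',p,o))
E
```

```text
2.7 [491.43964045 331.22792701 300.18473658] -0.16699062523213976
(482, 343, 246) [300.81235137 252.91611681]
(498, 343, 246) [329.04748104 252.83292179]
(482, 327, 246) [301.32162983 278.79641929]
(498, 327, 246) [328.87168351 278.71937332]
(475, 350, 186) [294.81716799 215.20015457]
(505, 350, 186) [336.38795752 215.06857905]
```

View pics/w2.png

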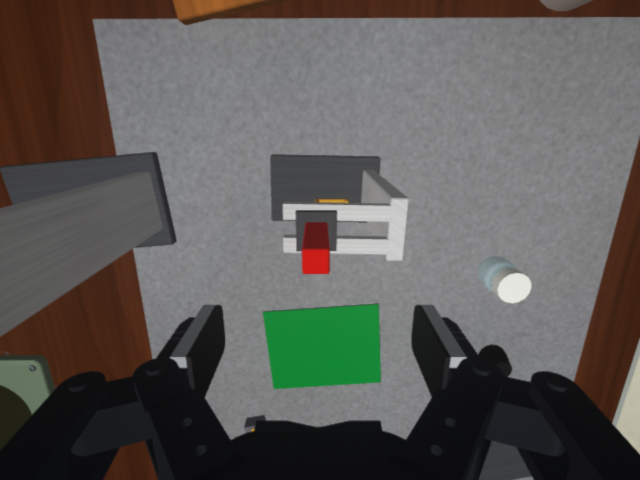

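Wrist view: handle top at (303-330, 247-273). This agrees with x=490.5; y is about 337, with a 2-3 mm spread between cameras.

Call:
arm_command --xyz '[[-0.55,2.0,-0.05],[0,2.5,0],[0,2.5,0],[0,2.3,0],[0,0,0]]' --twist '[[0,-0.003,0],[0,0,0],[0,0,0],[0,0,0],[0,0,0]]'

```text
clock: 3.17
tool_pos: [487.6, 330.8, 201.9]
orientation: [[-0.004, -0.01, 1.0], [-1.0, -0.006, -0.004], [0.006, -1.0, -0.01]]
wrist_force: [-0.4, -0.9, -0.9]
gripper_width: 0.936
```

```bash
python3 - <<'E'
from h import *
o=manip.get_obs();print(o['clock'],o['tool_pos'],phi_now(o))
cv2.imwrite('pics/w3.png',manip.grab_frame('wrist')[:,:,::-1])
E
```

```text
3.1667 [487.57047966 330.84132396 201.86457022] -0.25470336842670216
```

View pics/w3.png

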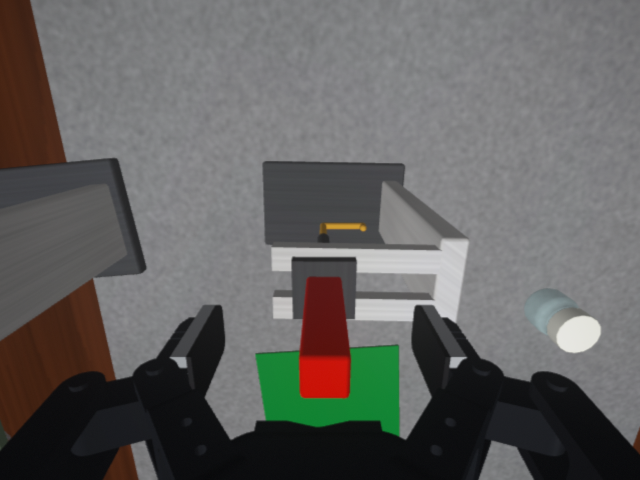

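Call:
arm_command --xyz '[[0,0,0],[0,0,0]]' --twist '[[0,0,0],[0,0,0]]'

```text
clock: 3.38
tool_pos: [492.2, 334.5, 210.2]
orientation: [[-0.003, 0.003, 1.0], [-1.0, 0.001, -0.003], [-0.001, -1.0, 0.003]]
wrist_force: [1.0, -0.5, -0.0]
gripper_width: 0.939
```

```bash
python3 - <<'E'
from h import *
o=manip.get_obs();print(o['clock'],o['tool_pos'],phi_now(o),o['qd'])
cv2.imwrite('pics/w4.png',manip.grab_frame('wrist')[:,:,::-1])
for p in [(482,344,246),(498,344,246),(482,328,246),(498,328,246),(475,351,186),(505,351,186)]: print(p,proj('wrist',p,o))
o=manip.get_obs();print(o['clock'],o['tool_pos'],phi_now(o),o['qd'])
E
```

```text
3.3833 [492.23791989 334.53631052 210.15581748] -0.18377623220227393 [ 0.53077861 -0.28853768 -0.82069343  0.09608003 -0.34101888  0.049387  ]
(482, 344, 246) [286.06215424 354.41126772]
(498, 344, 246) [335.01587661 354.16379516]
(482, 328, 246) [287.55083988 394.33100364]
(498, 328, 246) [334.48510859 394.08511084]
(475, 351, 186) [281.32818026 265.36343648]
(505, 351, 186) [343.58459064 265.07424951]
3.4333 [492.31481745 334.91152801 210.42313642] -0.16008594555611821 [ 0.36201129 -0.03885345 -0.1708608   0.11520698 -0.16526891  0.07890359]
```

View pics/w4.png

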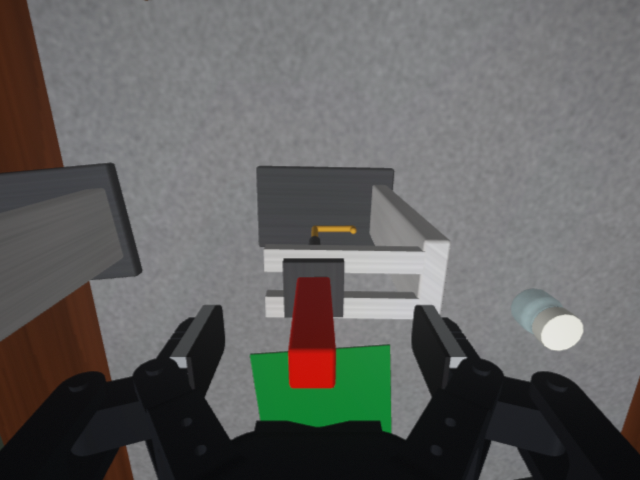

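Call:
arm_command --xyz '[[-0.26,0.2,-0.14],[0,0,0],[0,0,0],[0,0,0]]' --twist '[[0,-0.003,0],[0,0,0],[0,0,0],[0,0,0]]' --jaw 3.0

```text
clock: 3.77
tool_pos: [489.4, 337.7, 206.2]
orientation: [[0.001, 0.001, 1.0], [-1.0, 0.0, 0.001], [-0.0, -1.0, 0.001]]
wrist_force: [0.3, 0.7, -0.0]
gripper_width: 0.378
```

Call:
arm_command --xyz '[[0,0,0],[0,0,0],[0,0,0],[0,0,0]]' --twist '[[0,0,0],[0,0,0],[0,0,0],[0,0,0]]' --jaw 1.0 --force 60

```text
clock: 4.1
tool_pos: [489.5, 337.7, 206.1]
orientation: [[0.001, 0.0, 1.0], [-1.0, 0.0, 0.001], [-0.0, -1.0, 0.0]]
wrist_force: [0.2, -0.5, 0.7]
gripper_width: 0.181
```

Call:
arm_command --xyz '[[0,0,0],[0,0,0],[0,0,0]]' --twist '[[0,0,0],[0,0,0],[0,0,0]]'

```text
clock: 4.35
tool_pos: [489.5, 337.7, 206.0]
orientation: [[0.001, 0.0, 1.0], [-1.0, 0.0, 0.001], [-0.0, -1.0, 0.0]]
wrist_force: [0.2, -0.4, 1.6]
gripper_width: 0.179
```

```bash
python3 - <<'E'
from h import *
o=manip.get_obs();print(o['clock'],o['tool_pos'],phi_now(o),o['wrist_force'],o['gripper_width']*85.4)
cv2.imwrite('pics/w5.png',manip.grab_frame('wrist')[:,:,::-1])
E
```

```text
4.35 [489.50813748 337.6516627  206.02128481] 0.0570155495681515 [ 0.18558131 -0.35109664  1.55694223] 15.323194445433563
```

View pics/w5.png

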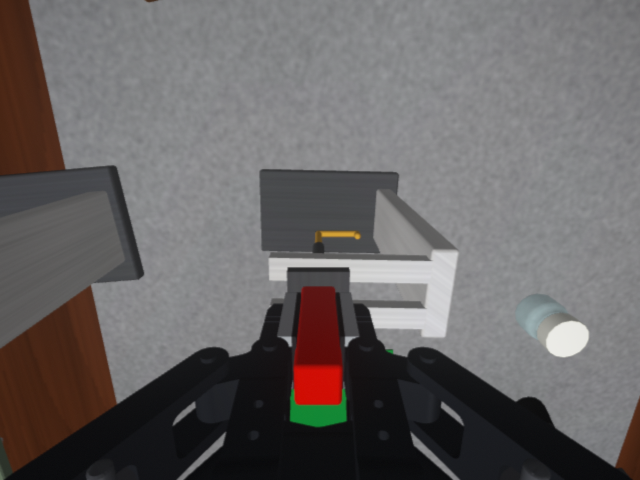

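The handle is gripped at 15.3 mm opening (16 mm expected) and the pads sit flat on it. The foot shows at heel (318,235) to tip (358,236). Next I'll estimate the shank length by triangulation, using the tip in the top and wrist views.

```bash
python3 - <<'E'
from h import *
import cv2
np.set_printoptions(precision=1,suppress=True)
o=manip.get_obs()
im=cv2.imread('pics/w5.png');x0,y0,x1,y1=300,215,380,265
def brass(im,box):
    x0,y0,x1,y1=box
    h=cv2.cvtColor(im[y0:y1,x0:x1],cv2.COLOR_BGR2HSV);m=cv2.inRange(h,(12,120,90),(32,255,255))
    ys,xs=np.nonzero(m);return xs+x0,ys+y0
xs,ys=brass(im,(300,215,380,265));print('wrist',xs.min(),xs.max(),ys.min(),ys.max(),len(xs))
t=cv2.imread('pics/top0.png');X,Y=brass(t,(170,230,185,260));print('top',X.min(),X.max(),Y.min(),Y.max());print(sorted(zip(Y,X)))
s=cv2.imread('pics/scene0.png');SX,SY=brass(s,(415,215,440,245));print('scene',SX.min(),SX.max(),SY.min(),SY.max());print(sorted(zip(SY,SX)))
cv2.imwrite('pics/c3.png',cv2.resize(im[205:265,290:390],None,fx=8,fy=8,interpolation=cv2.INTER_CUBIC))
# centre of foot, in top and wrist
a=ray('top',X.mean(),Y.mean());b=ray('wrist',xs.mean(),ys.mean(),o);print(tri(a,b))
E
```

```text
wrist 315 360 231 241 309
top 175 178 237 254
[(np.int64(237), np.int64(176)), (np.int64(237), np.int64(177)), (np.int64(238), np.int64(176)), (np.int64(238), np.int64(177)), (np.int64(238), np.int64(178)), (np.int64(239), np.int64(176)), (np.int64(239), np.int64(177)), (np.int64(239), np.int64(178)), (np.int64(240), np.int64(176)), (np.int64(240), np.int64(177)), (np.int64(240), np.int64(178)), (np.int64(241), np.int64(176)), (np.int64(241), np.int64(177)), (np.int64(241), np.int64(178)), (np.int64(242), np.int64(176)), (np.int64(242), np.int64(177)), (np.int64(242), np.int64(178)), (np.int64(243), np.int64(176)), (np.int64(243), np.int64(177)), (np.int64(243), np.int64(178)), (np.int64(244), np.int64(176)), (np.int64(244), np.int64(177)), (np.int64(244), np.int64(178)), (np.int64(245), np.int64(176)), (np.int64(245), np.int64(177)), (np.int64(245), np.int64(178)), (np.int64(246), np.int64(176)), (np.int64(246), np.int64(177)), (np.int64(246), np.int64(178)), (np.int64(247), np.int64(176)), (np.int64(247), np.int64(177)), (np.int64(247), np.int64(178)), (np.int64(248), np.int64(176)
[... 890 characters left out ...]
(np.int64(228), np.int64(423)), (np.int64(228), np.int64(424)), (np.int64(229), np.int64(423)), (np.int64(229), np.int64(424)), (np.int64(230), np.int64(423)), (np.int64(230), np.int64(424)), (np.int64(231), np.int64(423)), (np.int64(231), np.int64(424)), (np.int64(231), np.int64(425)), (np.int64(232), np.int64(423)), (np.int64(232), np.int64(424)), (np.int64(232), np.int64(425)), (np.int64(233), np.int64(424)), (np.int64(233), np.int64(425)), (np.int64(233), np.int64(426)), (np.int64(234), np.int64(424)), (np.int64(234), np.int64(425)), (np.int64(234), np.int64(426)), (np.int64(235), np.int64(425)), (np.int64(235), np.int64(426))]
(array([504.8, 336.8,  75.8]), np.float64(1.76921738929956))
```

View pics/c3.png

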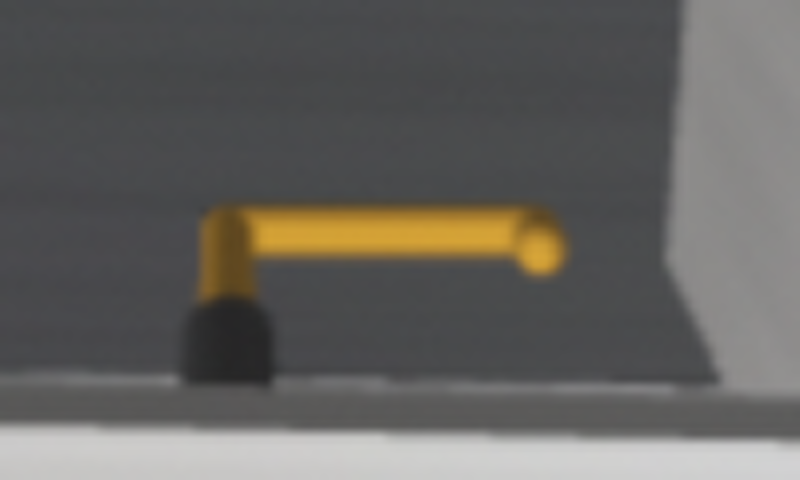

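```bash
python3 - <<'E'
from h import *
np.set_printoptions(precision=1,suppress=True)
o=manip.get_obs()
for q in [(115,166),(142,273)]: print('big base',plane('wrist',*q,10,o))
t=cv2.imread('pics/top0.png')
for q in [(133,360),(175,358),(150,443),(172,440),(132,375)]:
    for z in (220,260,300): print(q,z,plane('top',*q,z))
print('big base top', [plane('top',*q,10) for q in [(160,347),(215,345),(219,434)]])
print('mat', [plane('top',*q,3) for q in [(261,219),(319,215),(325,289),(265,292)]])
print('bail tri');
for z in (30,34,38): print(z,plane('top',461.4,198.4,z),plane('scene',192,357,z))
cv2.imwrite('pics/s1.png',cv2.resize(manip.grab_frame('scene')[160:280,380:480,::-1],None,fx=5,fy=5,interpolation=cv2.INTER_CUBIC))
E
```

```text
big base [303.4 382.2  10. ]
big base [311.7 275.6  10. ]
(133, 360) 220 [290.3 366.  220. ]
(133, 360) 260 [293.  352.5 260. ]
(133, 360) 300 [295.7 339.  300. ]
(175, 358) 220 [293.1 295.8 220. ]
(175, 358) 260 [295.7 285.5 260. ]
(175, 358) 300 [298.2 275.2 300. ]
(150, 443) 220 [156.6 332.2 220. ]
(150, 443) 260 [165.3 320.2 260. ]
(150, 443) 300 [174.  308.3 300. ]
(172, 440) 220 [161.  296.4 220. ]
(172, 440) 260 [169.5 286.  260. ]
(172, 440) 300 [178.  275.7 300. ]
(132, 375) 220 [265.8 366.5 220. ]
(132, 375) 260 [269.6 353.  260. ]
(132, 375) 300 [273.3 339.5 300. ]
big base top [array([302.4, 381.9,  10. ]), array([305.7, 267.7,  10. ]), array([127.2, 255.6,  10. ])]
mat [array([574.7, 174.9,   3. ]), array([583. ,  48.5,   3. ]), array([421.6,  36.8,   3. ]), array([415.9, 164.9,   3. ])]
bail tri
30 [ 612.5 -257.2   30. ] [ 608.9 -249.2   30. ]
34 [ 611.5 -256.    34. ] [ 611.1 -249.    34. ]
38 [ 610.5 -254.8   38. ] [ 613.4 -248.7   38. ]
```

View pics/s1.png

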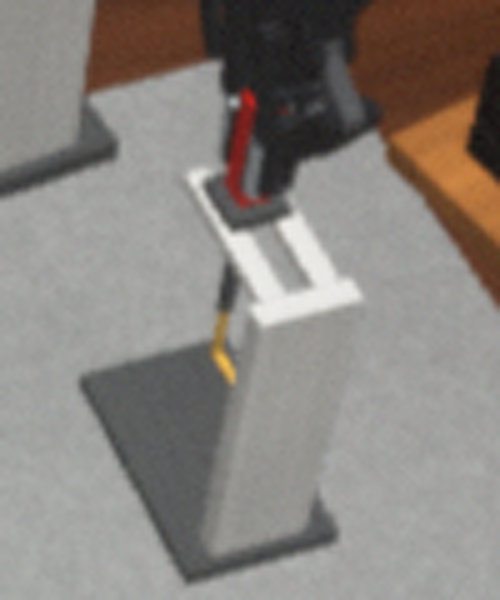

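Call:
arm_command --xyz '[[0,-0.2,0],[0,-0.4,0],[0,-0.5,0],[0,-0.5,0],[0,-0.2,0]]' --twist '[[0,0,0],[0,0,0],[0,0,0],[0,0,0],[0,0,0]]'

```text
clock: 4.87
tool_pos: [489.7, 337.7, 224.8]
orientation: [[0.001, 0.001, 1.0], [-1.0, 0.001, 0.001], [-0.001, -1.0, 0.001]]
wrist_force: [0.2, -0.2, -0.5]
gripper_width: 0.179
```

Call:
arm_command --xyz '[[0,0,0],[0,0,-0.5],[0,0,-1.0],[0,0,-1.5],[0,0,-1.5]]' --twist '[[0,0,0],[0,0,0],[0,0,0],[0,0,0],[0,0,0]]'

```text
clock: 5.28
tool_pos: [442.9, 337.2, 223.2]
orientation: [[0.001, -0.001, 1.0], [-1.0, -0.0, 0.001], [0.0, -1.0, -0.001]]
wrist_force: [0.2, 0.4, -2.1]
gripper_width: 0.178
```

Call:
arm_command --xyz '[[0,0,-1.5],[0,0,-1.5],[0,0,-0.8],[0,0,-0.2],[0,0,0]]' --twist '[[0,0,0],[0,0,0],[0,0,0],[0,0,0],[0,0,0]]'

```text
clock: 5.7
tool_pos: [403.7, 337.5, 223.8]
orientation: [[0.002, 0.0, 1.0], [-1.0, 0.0, 0.002], [-0.0, -1.0, 0.0]]
wrist_force: [0.4, 0.2, -2.2]
gripper_width: 0.178
```

```bash
python3 - <<'E'
from h import *
np.set_printoptions(precision=2,suppress=True)
o=manip.get_obs();print(o['clock'],o['tool_pos'],phi_now(o),o['wrist_force'])
w=manip.grab_frame('wrist')[:,:,::-1].copy();s=manip.grab_frame('scene')[:,:,::-1].copy()
cv2.imwrite('pics/w6.png',w);cv2.imwrite('pics/s2.png',s)
cv2.imwrite('pics/c4.png',np.hstack([w[100:400,180:460],cv2.resize(s[140:260,370:470],(250,300),interpolation=cv2.INTER_CUBIC)]))
E
```

```text
5.7 [403.67 337.5  223.81] 0.10839828778075063 [ 0.37  0.16 -2.19]
```

View pics/c4.png

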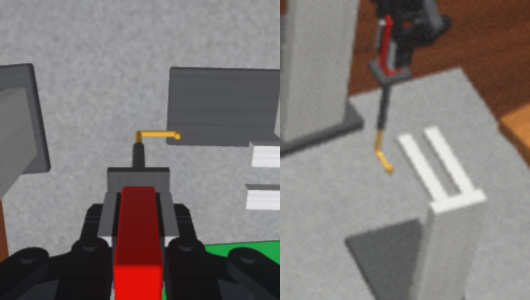

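The hook is out of the fork and held upright. The foot tip is near (358,236) in the wrist view and (414,208) in the scene view.

```bash
python3 - <<'E'
from h import *
np.set_printoptions(precision=1,suppress=True)
w=cv2.imread('pics/w6.png');s=cv2.imread('pics/s2.png')
o=manip.get_obs()
def br(im,box):
    x0,y0,x1,y1=box
    h=cv2.cvtColor(im[y0:y1,x0:x1],cv2.COLOR_BGR2HSV);m=cv2.inRange(h,(12,120,90),(32,255,255))
    ys,xs=np.nonzero(m);return xs+x0,ys+y0
X,Y=br(w,(300,215,380,265));print(X.min(),X.max(),Y.min(),Y.max())
SX,SY=br(s,(400,180,430,225));print(SX.min(),SX.max(),SY.min(),SY.max())
for y in range(SY.min(),SY.max()+1): print(y,SX[SY==y])
T=tri(ray('wrist',357.5,236.5,o),ray('scene',SX[SY>=SY.max()-2].mean(),SY.max()-2.));print('tip',T)
cv2.imwrite('pics/c5.png',np.hstack([cv2.resize(w[205:265,300:380],None,fx=5,fy=5,interpolation=cv2.INTER_CUBIC),cv2.resize(s[165:225,390:430],None,fx=5,fy=5,interpolation=cv2.INTER_CUBIC)]))
E
```

```text
316 360 231 241
408 414 193 208
193 [409]
194 [409]
195 [409]
196 [409]
197 [409]
198 [408 409]
199 [408 409]
200 [408 409]
201 [409]
202 [409 410]
203 [410 411]
204 [411]
205 [411 412]
206 [412 413]
207 [412 413 414]
208 [413 414]
tip (array([435.2, 336.2,  99. ]), np.float64(1.1203222990360657))
```

View pics/c5.png

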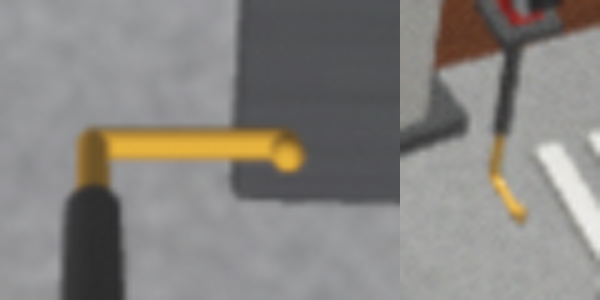

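Foot tip triangulates to (435,336,99), against an expected x of about 434-436. So the shank length is about 106 mm and the foot underside is about 132 mm below the TCP. I'll touch the mat (z=3) to fix that length.

Call:
arm_command --xyz '[[1.5,0,0.5],[2.8,0,0.9],[2.8,0,0.9],[2.8,0,0.9],[2.8,0,0.9]]' --twist '[[0,0,0],[0,0,0],[0,0,0],[0,0,0],[0,0,0]]'

```text
clock: 6.22
tool_pos: [446.6, 209.1, 223.9]
orientation: [[0.001, 0.001, 1.0], [-1.0, 0.0, 0.001], [-0.0, -1.0, 0.001]]
wrist_force: [0.8, 0.1, -2.1]
gripper_width: 0.179
```

Call:
arm_command --xyz '[[2.8,1.0,0.9],[2.8,2.0,0.9],[2.8,2.0,0.9],[1.5,1.5,0.5],[0,1.0,0]]' --twist '[[0,0,0],[0,0,0],[0,0,0],[0,0,0],[0,0,0]]'

```text
clock: 6.63
tool_pos: [478.6, 108.0, 147.2]
orientation: [[-0.004, -0.001, 1.0], [-1.0, -0.002, -0.004], [0.002, -1.0, -0.001]]
wrist_force: [-0.3, 0.9, -1.7]
gripper_width: 0.18
```

Call:
arm_command --xyz '[[0,0,0],[0,0,0],[0,0,0],[0,0,0],[0,0,0]]' --twist '[[0,0,0],[0,0,0],[0,0,0],[0,0,0],[0,0,0]]'

```text
clock: 7.05
tool_pos: [478.3, 112.4, 150.0]
orientation: [[0.003, 0.002, 1.0], [-1.0, 0.0, 0.003], [-0.0, -1.0, 0.002]]
wrist_force: [-0.2, -0.2, -1.3]
gripper_width: 0.181
```

Call:
arm_command --xyz '[[0,0.4,0],[0,0.3,0],[0,0.2,0],[0,0,0],[0,0,0]]' --twist '[[0,0,0],[0,0,0],[0,0,0],[0,0,0],[0,0,0]]'

```text
clock: 7.47
tool_pos: [477.3, 111.5, 139.4]
orientation: [[0.001, -0.001, 1.0], [-1.0, -0.0, 0.001], [0.0, -1.0, -0.001]]
wrist_force: [0.3, -0.0, -1.4]
gripper_width: 0.18
```

Call:
arm_command --xyz '[[0,0.15,0],[0,0.15,0],[0,0,0]]' --twist '[[0,0,0],[0,0,0],[0,0,0]]'

```text
clock: 7.72
tool_pos: [477.4, 111.5, 136.5]
orientation: [[0.001, -0.001, 1.0], [-1.0, -0.0, 0.001], [0.0, -1.0, -0.001]]
wrist_force: [-0.2, -0.6, -1.5]
gripper_width: 0.18
```

Call:
arm_command --xyz '[[0,0.1,0],[0,0,0]]' --twist '[[0,0,0],[0,0,0]]'

```text
clock: 7.88
tool_pos: [477.7, 111.5, 136.0]
orientation: [[0.001, 0.0, 1.0], [-1.0, -0.0, 0.001], [0.0, -1.0, 0.0]]
wrist_force: [0.0, 0.1, 0.2]
gripper_width: 0.179
```

Call:
arm_command --xyz '[[0,0.1,0],[0,0,0]]' --twist '[[0,0,0],[0,0,0]]'

```text
clock: 8.05
tool_pos: [477.8, 111.5, 135.2]
orientation: [[0.001, 0.0, 1.0], [-1.0, 0.0, 0.001], [-0.0, -1.0, 0.0]]
wrist_force: [-1.7, -0.6, 2.8]
gripper_width: 0.183
```

Contact at TCP z=136.0 (about 2 N there, 4.5 N at 135.2), so the foot underside is TCP−133.0 and L≈107 mm. This agrees with the camera estimate. Now lift and hover so that the wrist camera looks straight down on the gap.

```bash
python3 - <<'E'
from h import *
np.set_printoptions(precision=1,suppress=True)
for q in [(384,93),(410,88)]: print([plane('top',*q,z) for z in (200,260,300)])
print([plane('top',*q,10) for q in [(341,86),(360,161),(407,151)]])
plan((480,90,235),0,5)
plan((560,-130,240),8,10,start=(480,90,235,0))
plan((631.5,-326.6,240),15,9,start=(560,-130,240,8))
E
```

```text
[array([772.7, -71. , 200. ]), array([744.8, -61.9, 260. ]), array([726.2, -55.9, 300. ])]
[array([ 782.6, -119.8,  200. ]), array([ 754. , -107.5,  260. ]), array([734.9, -99.3, 300. ])]
[array([877.9,  -3. ,  10. ]), array([702.7, -42.7,  10. ]), array([ 725.4, -147.3,   10. ])]
xyz [[0.43, -2.0, 0.04], [0.43, -2.0, 0.04], [0.43, -2.0, 0.04], [0.43, -2.0, 0.04], [0.43, -2.0, 0.04]]
twist y 0.0002 n 5
xyz [[2.2, -0.05, 0.8], [2.21, -0.05, 0.77], [2.22, -0.05, 0.74], [2.23, -0.05, 0.71], [2.24, -0.05, 0.68], [2.25, -0.05, 0.64], [2.26, -0.05, 0.61], [2.27, -0.05, 0.58], [2.28, -0.05, 0.55], [2.28, -0.05, 0.52]]
twist y -0.014 n 10
xyz [[2.27, 0.0, 0.48], [2.28, 0.0, 0.45], [2.29, 0.0, 0.42], [2.29, 0.0, 0.39], [2.3, 0.0, 0.36], [2.3, 0.0, 0.33], [2.31, 0.0, 0.3], [2.31, 0.0, 0.26], [2.31, 0.0, 0.23]]
twist y -0.0136 n 9
```

Call:
arm_command --xyz '[[0,-1.0,0],[0.5,-2.2,0],[0.6,-2.5,0.1],[0.8,-2.5,0.1],[1.5,-1.8,0.3]]' --twist '[[0,0,0],[0,0,0],[0,0,0],[0,0,0],[0,0,0]]'

```text
clock: 8.47
tool_pos: [483.1, 78.1, 237.5]
orientation: [[0.003, 0.003, 1.0], [-1.0, 0.001, 0.003], [-0.001, -1.0, 0.003]]
wrist_force: [-0.6, -0.1, -2.5]
gripper_width: 0.178
```

Call:
arm_command --xyz '[[2.4,-0.1,0.8],[2.8,-0.1,0.9],[3.0,0,0.9],[3.0,0,0.9],[3.0,0,0.8]]' --twist '[[0,-0.02,0],[0,-0.02,0],[0,-0.02,0],[0,-0.02,0],[0,-0.02,0]]'

```text
clock: 8.88
tool_pos: [532.0, -63.9, 237.4]
orientation: [[0.102, 0.001, 0.995], [-0.995, -0.0, 0.102], [0.0, -1.0, 0.001]]
wrist_force: [0.5, 0.9, -1.6]
gripper_width: 0.18
```

Call:
arm_command --xyz '[[3.0,0,0.7],[3.0,0,0.7],[3.0,0,0.6],[3.0,0,0.5],[3.0,0,0.5]]' --twist '[[0,-0.02,0],[0,-0.02,0],[0,-0.02,0],[0,-0.02,0],[0,-0.02,0]]'

```text
clock: 9.3
tool_pos: [582.6, -208.4, 237.0]
orientation: [[0.2, -0.0, 0.98], [-0.98, 0.0, 0.2], [-0.0, -1.0, -0.0]]
wrist_force: [0.6, 0.1, -1.0]
gripper_width: 0.178
```

```bash
python3 - <<'E'
from h import *
o=manip.get_obs();print(o['clock'],o['tool_pos'],phi_now(o))
plan((631.5,-326.6,240),15,5)
E
```

```text
9.3 [ 582.59317033 -208.40809307  236.95763203] 11.557764107189275
xyz [[2.51, -0.06, 0.48], [2.52, -0.06, 0.45], [2.52, -0.06, 0.42], [2.53, -0.06, 0.39], [2.53, -0.06, 0.36]]
twist y -0.012 n 5
```

Call:
arm_command --xyz '[[2.5,0,0.5],[2.5,0,0.45],[2.5,0,0.4],[2.5,0,0.4],[2.0,0,0.3]]' --twist '[[0,-0.012,0],[0,-0.012,0],[0,-0.012,0],[0,-0.012,0],[0,-0.012,0]]'

```text
clock: 9.72
tool_pos: [629.3, -321.3, 236.7]
orientation: [[0.258, -0.0, 0.966], [-0.966, -0.0, 0.258], [0.0, -1.0, -0.0]]
wrist_force: [-0.8, -0.1, -1.6]
gripper_width: 0.179
```

Call:
arm_command --xyz '[[0,0,0],[0,0,0],[0,0,0],[0,0,0],[0,0,0]]' --twist '[[0,0,0],[0,0,0],[0,0,0],[0,0,0],[0,0,0]]'

```text
clock: 10.13
tool_pos: [629.0, -318.2, 237.0]
orientation: [[0.259, -0.0, 0.966], [-0.966, 0.0, 0.259], [-0.0, -1.0, -0.0]]
wrist_force: [0.6, -0.4, -1.7]
gripper_width: 0.181
```

```bash
python3 - <<'E'
from h import *
o=manip.get_obs();print(o['clock'],o['tool_pos'],phi_now(o),o['orientation'])
w=manip.grab_frame('wrist')[:,:,::-1];cv2.imwrite('pics/w7.png',w)
np.save('o7.npy',np.array([*o['tool_pos'],*np.ravel(o['orientation'])]))
print(proj('wrist',(610.5,-248.4,36),o))
E
```

```text
10.1333 [ 628.98578381 -318.23368213  237.01926909] 15.015727308730826 [[ 2.59084144e-01 -1.42616673e-04  9.65854744e-01]
 [-9.65854707e-01  2.73965948e-04  2.59084175e-01]
 [-3.01561034e-04 -9.99999952e-01 -6.67667514e-05]]
[317.72302327 134.42737934]
```

View pics/w7.png

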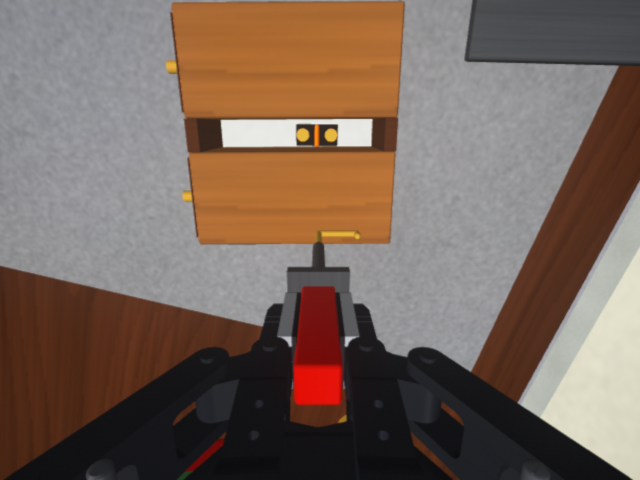

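Wrist view from above the gap: bail at (317,135) on the black carrier, with gap edges at rows ~118 and ~152 running level. The yaw of 15° is therefore right.

```bash
python3 - <<'E'
from h import *
w=cv2.imread('pics/w7.png')
cv2.imwrite('pics/c6.png',cv2.resize(w[105:165,270:370],None,fx=8,fy=8,interpolation=cv2.INTER_CUBIC))
E
```

```text
(no output)
```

View pics/c6.png

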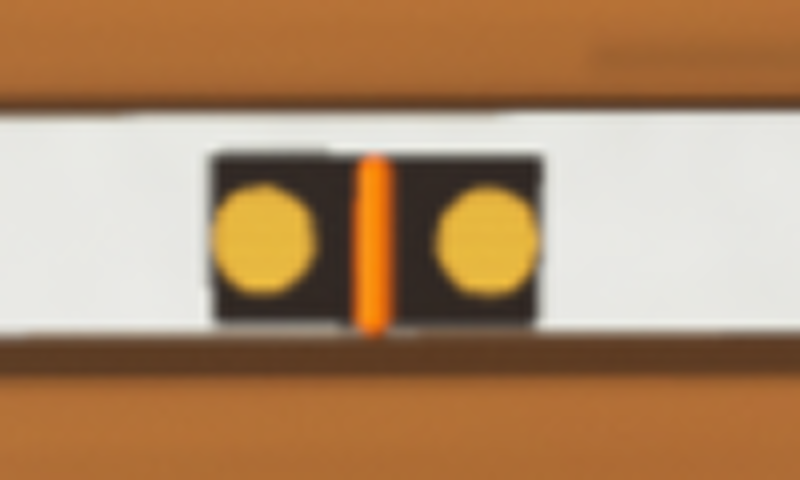

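```bash
python3 - <<'E'
from h import *
np.set_printoptions(precision=1,suppress=True)
a=np.load('o7.npy');o={'tool_pos':a[:3],'orientation':a[3:].reshape(3,3)}
c=lambda X,Y:(270+(X+.5)/8-.5,105+(Y+.5)/8-.5)
R=a[3:].reshape(3,3)
U=lambda p:(R.T@(p-a[:3]))[[2,0]]*[1,-1]   # along x', along y' rel. TCP
for n,q,z in [('bail',(375,243),38),('bail top end',(375,155),36),('bail low end',(372,335),36),('blk',(210,155),18),('blk',(542,157),18),('blk',(537,325),18),('blk',(213,325),18),('edge+',(0,100),75),('edge+',(799,97),75),('edge-',(0,375),75),('edge-',(799,373),75),('floor+',(400,112),0),('floor-',(400,335),0)]:
    p=plane('wrist',*c(*q),z,o);print(n,p,U(p))
print('endwalls'); 
for q in [(222,135),(372,135)]:print(U(plane('wrist',*q,0,o)))
# foot seen now: tip / heel, at z tool -133+..
for q in [(320,236),(357.5,235.5)]: print('foot',U(plane('wrist',*q,a[2]-130,o)))
E
```

```text
bail [ 609.5 -249.1   38. ] [-0.9 71.8]
bail top end [ 607. -240.   36.] [-0.9 81.2]
bail low end [ 611.8 -259.    36. ] [-1.3 61.6]
blk [ 588.1 -245.    18. ] [-20.5  81.3]
blk [ 626.1 -235.1   18. ] [18.8 81. ]
blk [ 630.9 -253.7   18. ] [18.5 61.8]
blk [ 593.1 -263.8   18. ] [-20.6  61.8]
edge+ [ 570.1 -244.6   75. ] [-37.8  86.3]
edge+ [ 646.3 -223.9   75. ] [41.1 86.6]
edge- [ 575.8 -270.4   75. ] [-38.9  59.9]
edge- [ 654.3 -249.2   75. ] [42.3 60.1]
floor+ [ 608.6 -234.3    0. ] [ 2.1 86.3]
floor- [ 615.5 -260.1    0. ] [ 2.1 59.6]
endwalls
[-96.   70.8]
[54.8 70.7]
foot [ 2.  -2.1]
foot [31.4 -1.7]
```

Everything measured agrees: gap 26.4 mm wide and ~151 mm long, carrier 39 x 19.5 mm. Relative to the TCP, the bail is at x' −1, y' +71.5, and the foot sits about 1.7 mm to −y'. The shank goes to x' −40 before descending.

Call:
arm_command --xyz '[[-1.0,0,-0.5],[-2.0,0,-1.1],[-2.2,0,-1.2],[-1.5,0,-0.8],[-0.62,0,-0.4]]' --twist '[[0,0,0],[0,0,0],[0,0,0],[0,0,0],[0,0,0]]'

```text
clock: 10.6
tool_pos: [570.2, -256.5, 237.1]
orientation: [[0.26, -0.001, 0.966], [-0.966, 0.001, 0.26], [-0.001, -1.0, -0.0]]
wrist_force: [0.3, -0.6, -0.6]
gripper_width: 0.176
```

Call:
arm_command --xyz '[[0,0.7,0],[0,0.7,0],[0,0.3,0],[0,0,0],[0,0,0]]' --twist '[[0,0,0],[0,0,0],[0,0,0],[0,0,0],[0,0,0]]'

```text
clock: 11.02
tool_pos: [571.6, -259.5, 218.7]
orientation: [[0.258, -0.001, 0.966], [-0.966, 0.001, 0.258], [-0.001, -1.0, -0.001]]
wrist_force: [-0.3, -0.0, -2.2]
gripper_width: 0.182
```

```bash
python3 - <<'E'
from h import *
np.set_printoptions(precision=1,suppress=True)
a=np.load('o7.npy');R=a[3:].reshape(3,3)
o=manip.get_obs();print(o['clock'],o['tool_pos'],phi_now(o),'moved x,z tool',(R.T@(o['tool_pos']-a[:3])))
w=manip.grab_frame('wrist')[:,:,::-1];cv2.imwrite('pics/w8.png',w)
cv2.imwrite('pics/c7.png',cv2.resize(w[180:300,240:400],None,fx=5,fy=5,interpolation=cv2.INTER_CUBIC))
E
```

```text
11.0167 [ 571.6 -259.5  218.7] 14.922549729518643 moved x,z tool [-71.6  18.3 -40.2]
```

View pics/c7.png

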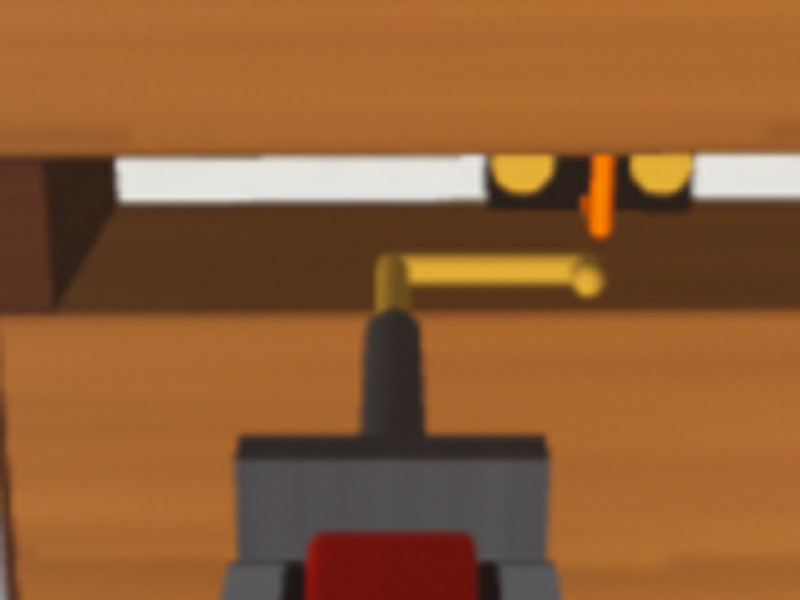

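```bash
python3 - <<'E'
from h import *
np.set_printoptions(precision=1,suppress=True)
o=manip.get_obs();R=np.array(o['orientation']);t=o['tool_pos']
print(o['clock'],t)
c=lambda X,Y:(240+(X+.5)/5-.5,180+(Y+.5)/5-.5)
U=lambda p:(R.T@(p-t))[[2,0]]*[1,-1]
zf=t[2]-130.5
for n,q,z in [('foot heel',(393,270),zf),('foot mid',(480,270),zf),('tip c',(588,282),zf+6),('edge-',(300,312),75),('edge-',(700,309),75),('edge+',(300,155),75),('edge+',(700,153),75),('bail -',(600,235),36),('bail top',(602,170),38)]:
    print(n,U(plane('wrist',*c(*q),z,o)))
E
```

```text
11.0667 [ 571.8 -259.6  219.2]
foot heel [ 0.6 -0.3]
foot mid [14.2 -0.3]
tip c [30.5 -0.4]
edge- [-14.8 -11.8]
edge- [ 51.5 -11.3]
edge+ [-14.4  14.8]
edge+ [50.1 15.2]
bail - [39.2 -9.7]
bail top [38.9  3.3]
```

Call:
arm_command --xyz '[[-0.05,0.6,0],[0,1.2,0],[0,1.4,0],[0,1.3,0],[0,0.8,0]]' --twist '[[0,0,0],[0,0,0],[0,0,0],[0,0,0],[0,0,0]]'

```text
clock: 11.48
tool_pos: [570.2, -257.8, 163.8]
orientation: [[0.258, -0.003, 0.966], [-0.966, 0.002, 0.258], [-0.003, -1.0, -0.003]]
wrist_force: [-0.9, -0.8, -2.7]
gripper_width: 0.18
```

Call:
arm_command --xyz '[[0,0.3,0],[0,0.2,0],[0,0,0],[0,0,0]]' --twist '[[0,0,0],[0,0,0],[0,0,0],[0,0,0]]'

```text
clock: 11.82
tool_pos: [571.9, -258.8, 162.4]
orientation: [[0.258, 0.001, 0.966], [-0.966, -0.001, 0.258], [0.001, -1.0, 0.001]]
wrist_force: [-0.1, 0.4, -1.4]
gripper_width: 0.18
```

Call:
arm_command --xyz '[[0,0.3,0],[0,0.3,0],[0,0.2,0],[0,0,0],[0,0,0]]' --twist '[[0,0,0],[0,0,0],[0,0,0],[0,0,0],[0,0,0]]'

```text
clock: 12.23
tool_pos: [571.3, -258.4, 153.5]
orientation: [[0.258, -0.0, 0.966], [-0.966, 0.0, 0.258], [-0.0, -1.0, -0.0]]
wrist_force: [1.3, -0.4, -1.9]
gripper_width: 0.176
```

Call:
arm_command --xyz '[[0,0.1,0],[0,0,0]]' --twist '[[0,0,0],[0,0,0]]'

```text
clock: 12.4
tool_pos: [571.4, -258.5, 152.7]
orientation: [[0.258, 0.0, 0.966], [-0.966, -0.0, 0.258], [0.0, -1.0, 0.0]]
wrist_force: [0.3, -1.3, -0.7]
gripper_width: 0.18
```

Call:
arm_command --xyz '[[0,0.1,0],[0,0,0]]' --twist '[[0,0,0],[0,0,0]]'

```text
clock: 12.57
tool_pos: [571.4, -258.5, 151.6]
orientation: [[0.258, -0.0, 0.966], [-0.966, 0.0, 0.258], [-0.0, -1.0, -0.0]]
wrist_force: [0.7, -0.0, -1.8]
gripper_width: 0.179
```

Call:
arm_command --xyz '[[0,0.06,0],[0,0,0]]' --twist '[[0,0,0],[0,0,0]]'

```text
clock: 12.73
tool_pos: [571.4, -258.5, 151.1]
orientation: [[0.258, 0.0, 0.966], [-0.966, 0.0, 0.258], [-0.0, -1.0, 0.0]]
wrist_force: [-0.6, -0.5, -0.9]
gripper_width: 0.176
```

Call:
arm_command --xyz '[[0,0.05,0],[0,0,0]]' --twist '[[0,0,0],[0,0,0]]'

```text
clock: 12.9
tool_pos: [571.5, -258.6, 151.1]
orientation: [[0.258, 0.0, 0.966], [-0.966, -0.0, 0.258], [0.0, -1.0, 0.0]]
wrist_force: [-0.1, -0.0, 0.4]
gripper_width: 0.179
```

Contact with the block top at TCP 151.1, as predicted (151.0). Raise 2.5 mm, then advance 23 mm under the bail in small steps, watching the force.

Call:
arm_command --xyz '[[0,-0.15,0],[0,-0.12,0],[0,0,0]]' --twist '[[0,0,0],[0,0,0],[0,0,0]]'

```text
clock: 13.15
tool_pos: [571.6, -258.6, 153.7]
orientation: [[0.258, 0.001, 0.966], [-0.966, -0.0, 0.258], [0.0, -1.0, 0.0]]
wrist_force: [-0.9, -0.3, -2.6]
gripper_width: 0.181
```

Call:
arm_command --xyz '[[0,0,0.15],[0,0,0.15],[0,0,0.15],[0,0,0]]' --twist '[[0,0,0],[0,0,0],[0,0,0],[0,0,0]]'

```text
clock: 13.48
tool_pos: [576.1, -257.2, 153.3]
orientation: [[0.258, 0.0, 0.966], [-0.966, 0.0, 0.258], [-0.0, -1.0, 0.0]]
wrist_force: [-0.2, -1.1, -2.0]
gripper_width: 0.179
```

Call:
arm_command --xyz '[[0,0,0.15],[0,0,0.15],[0,0,0.15],[0,0,0]]' --twist '[[0,0,0],[0,0,0],[0,0,0],[0,0,0]]'

```text
clock: 13.82
tool_pos: [580.4, -256.1, 153.4]
orientation: [[0.258, 0.0, 0.966], [-0.966, -0.0, 0.258], [0.0, -1.0, 0.0]]
wrist_force: [-0.7, -0.4, -1.9]
gripper_width: 0.181
```

Call:
arm_command --xyz '[[0,0,0.2],[0,0,0.2],[0,0,0.2],[0,0,0.1],[0,0,0]]' --twist '[[0,0,0],[0,0,0],[0,0,0],[0,0,0],[0,0,0]]'

```text
clock: 14.23
tool_pos: [587.2, -254.3, 153.4]
orientation: [[0.258, 0.0, 0.966], [-0.966, -0.0, 0.258], [0.0, -1.0, 0.0]]
wrist_force: [-0.4, 0.2, -1.5]
gripper_width: 0.178
```

Call:
arm_command --xyz '[[0,0,0.2],[0,0,0.2],[0,0,0.2],[0,0,0.1],[0,0,0]]' --twist '[[0,0,0],[0,0,0],[0,0,0],[0,0,0],[0,0,0]]'

```text
clock: 14.65
tool_pos: [593.9, -252.5, 153.4]
orientation: [[0.258, 0.0, 0.966], [-0.966, -0.0, 0.258], [0.0, -1.0, 0.0]]
wrist_force: [-0.4, 0.6, -1.5]
gripper_width: 0.178
```

```bash
python3 - <<'E'
from h import *
np.set_printoptions(precision=1,suppress=True)
o=manip.get_obs();print(o['clock'],o['tool_pos'],o['wrist_force'])
w=manip.grab_frame('wrist')[:,:,::-1];s=manip.grab_frame('scene')[:,:,::-1]
cv2.imwrite('pics/c8.png',np.hstack([cv2.resize(w[180:300,240:400],(480,360),interpolation=cv2.INTER_CUBIC),cv2.resize(s[310:390,150:220],(315,360),interpolation=cv2.INTER_CUBIC)]))
E
```

```text
14.65 [ 593.9 -252.5  153.4] [-0.4  0.6 -1.5]
```

View pics/c8.png

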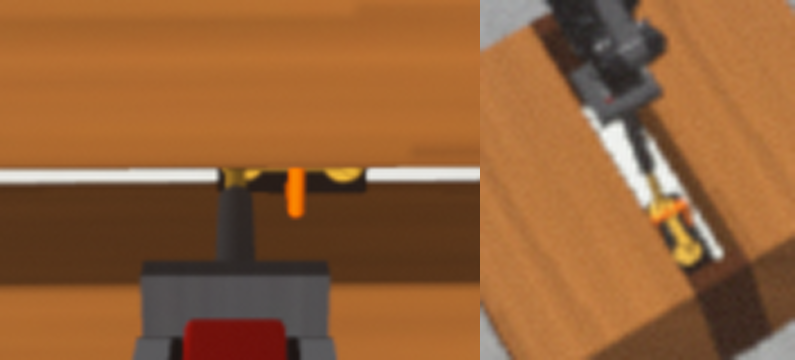

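No contact forces on the way in. In both views the shank stands about 15 mm behind the bail with the foot passing under it. Now lift gently.

Call:
arm_command --xyz '[[0,-0.2,0],[0,-0.3,0],[0,-0.2,0],[0,-0.1,0],[0,-0.1,0]]' --twist '[[0,0,0],[0,0,0],[0,0,0],[0,0,0],[0,0,0]]'

```text
clock: 15.17
tool_pos: [593.7, -252.6, 162.7]
orientation: [[0.258, 0.0, 0.966], [-0.966, -0.0, 0.258], [0.0, -1.0, 0.0]]
wrist_force: [0.6, 0.3, -2.2]
gripper_width: 0.182
```

Call:
arm_command --xyz '[[0,-0.1,0],[0,-0.1,0],[0,-0.1,0],[0,0,0],[0,0,0]]' --twist '[[0,0,0],[0,0,0],[0,0,0],[0,0,0],[0,0,0]]'

```text
clock: 15.58
tool_pos: [593.6, -252.5, 165.3]
orientation: [[0.258, -0.0, 0.966], [-0.966, 0.0, 0.258], [-0.0, -1.0, -0.0]]
wrist_force: [-0.7, 0.7, -3.3]
gripper_width: 0.178
```

```bash
python3 - <<'E'
from h import *
np.set_printoptions(precision=1,suppress=True)
o=manip.get_obs();print(o['clock'],o['tool_pos'],o['wrist_force'])
w=manip.grab_frame('wrist')[:,:,::-1];s=manip.grab_frame('scene')[:,:,::-1]
cv2.imwrite('pics/c9.png',np.hstack([cv2.resize(w[180:300,240:400],(480,360),interpolation=cv2.INTER_CUBIC),cv2.resize(s[310:390,150:220],(315,360),interpolation=cv2.INTER_CUBIC)]))
E
```

```text
15.5833 [ 593.6 -252.5  165.3] [-0.7  0.7 -3.3]
```

View pics/c9.png

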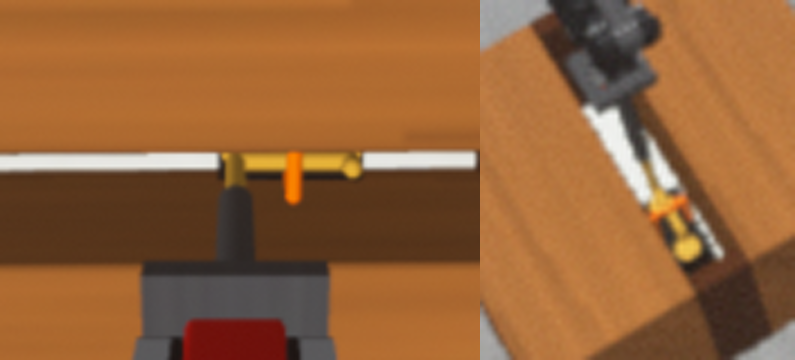

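The hanging weight is registered (about −1.6 N extra) and the foot is clearly under the bail. Lift out.

Call:
arm_command --xyz '[[0,-0.2,0],[0,-0.4,0],[0,-0.6,0],[0,-0.6,0],[0,-0.6,0]]' --twist '[[0,0,0],[0,0,0],[0,0,0],[0,0,0],[0,0,0]]'

```text
clock: 16.1
tool_pos: [593.9, -252.7, 190.5]
orientation: [[0.258, 0.001, 0.966], [-0.966, -0.0, 0.258], [0.001, -1.0, 0.001]]
wrist_force: [-0.9, -0.8, -3.6]
gripper_width: 0.176
```

Call:
arm_command --xyz '[[0,-0.7,0],[0,-0.8,0],[0,-0.8,0],[0,-0.8,0],[0,-0.8,0]]' --twist '[[0,0,0],[0,0,0],[0,0,0],[0,0,0],[0,0,0]]'

```text
clock: 16.52
tool_pos: [593.8, -252.6, 229.5]
orientation: [[0.258, 0.001, 0.966], [-0.966, -0.0, 0.258], [0.0, -1.0, 0.0]]
wrist_force: [0.1, -0.2, -3.7]
gripper_width: 0.176
```

Call:
arm_command --xyz '[[0,-0.8,0],[0,-0.8,0],[0,-0.7,0],[0,-0.4,0],[0,-0.2,0]]' --twist '[[0,0,0],[0,0,0],[0,0,0],[0,0,0],[0,0,0]]'

```text
clock: 16.93
tool_pos: [594.0, -252.8, 258.6]
orientation: [[0.258, 0.001, 0.966], [-0.966, -0.001, 0.258], [0.001, -1.0, 0.001]]
wrist_force: [1.5, -0.2, -2.6]
gripper_width: 0.177
```

Call:
arm_command --xyz '[[0,0,0],[0,0,0],[0,0,0],[0,0,0]]' --twist '[[0,0,0],[0,0,0],[0,0,0],[0,0,0]]'

```text
clock: 17.27
tool_pos: [593.3, -252.4, 256.6]
orientation: [[0.258, -0.001, 0.966], [-0.966, 0.001, 0.258], [-0.001, -1.0, -0.001]]
wrist_force: [0.1, 0.6, -3.5]
gripper_width: 0.179
```

```bash
python3 - <<'E'
from h import *
np.set_printoptions(precision=1,suppress=True)
o=manip.get_obs();print(o['clock'],o['tool_pos'],o['wrist_force'])
w=manip.grab_frame('wrist')[:,:,::-1];s=manip.grab_frame('scene')[:,:,::-1]
cv2.imwrite('pics/c10.png',np.hstack([cv2.resize(w[150:300,220:420],(480,360),interpolation=cv2.INTER_CUBIC),cv2.resize(s[260:400,130:250],(309,360),interpolation=cv2.INTER_CUBIC)]))
E
```

```text
17.2667 [ 593.3 -252.4  256.6] [ 0.1  0.6 -3.5]
```

View pics/c10.png

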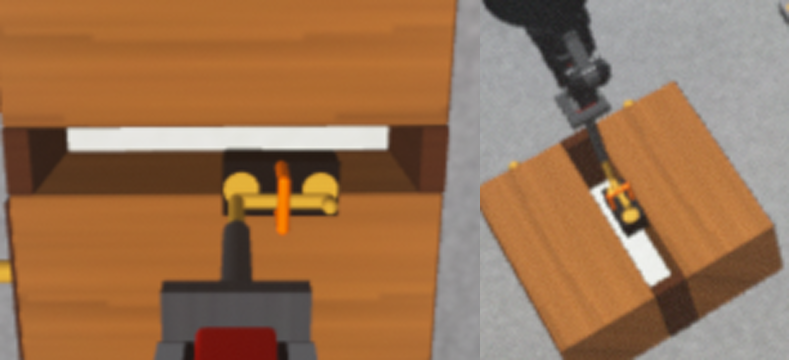

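Carrier hangs level on the hook, clear above the gap (underside ≈94 mm). Carry it to the mat with soft ramps.

Call:
arm_command --xyz '[[-0.5,-0.2,-0.02],[-1.0,-0.3,-0.03],[-1.5,-0.3,-0.05],[-2.0,-0.3,-0.07],[-2.4,-0.1,-0.08]]' --twist '[[0,0,0],[0,0,0],[0,0,0],[0,0,0],[0,0,0]]'

```text
clock: 17.78
tool_pos: [571.9, -180.6, 270.4]
orientation: [[0.257, 0.001, 0.966], [-0.966, -0.0, 0.257], [0.001, -1.0, 0.001]]
wrist_force: [0.2, -0.2, -2.9]
gripper_width: 0.179
```

Call:
arm_command --xyz '[[-2.4,0,-0.08],[-2.4,0,-0.15],[-2.39,0,-0.21],[-2.38,0,-0.27],[-2.38,0,-0.33]]' --twist '[[0,0.026,0],[0,0.026,0],[0,0.026,0],[0,0.026,0],[0,0.026,0]]'

```text
clock: 18.2
tool_pos: [536.0, -64.4, 270.1]
orientation: [[0.13, 0.001, 0.991], [-0.991, 0.0, 0.13], [-0.0, -1.0, 0.001]]
wrist_force: [0.1, 0.6, -3.0]
gripper_width: 0.177
```

Call:
arm_command --xyz '[[-2.37,0,-0.4],[-2.36,0,-0.46],[-2.34,0,-0.52],[-2.33,0,-0.58],[-2.31,0,-0.64]]' --twist '[[0,0.026,0],[0,0.026,0],[0,0.026,0],[0,0.026,0],[0,0.026,0]]'

```text
clock: 18.62
tool_pos: [500.6, 50.2, 270.1]
orientation: [[0.001, 0.001, 1.0], [-1.0, 0.001, 0.001], [-0.001, -1.0, 0.001]]
wrist_force: [-0.2, 0.0, -3.3]
gripper_width: 0.174
```

Call:
arm_command --xyz '[[-2.0,0,-0.61],[-1.63,0,-0.5],[-1.15,0,-0.35],[-0.76,0,-0.23],[-0.38,0,-0.12]]' --twist '[[0,0,0],[0,0,0],[0,0,0],[0,0,0],[0,0,0]]'

```text
clock: 19.03
tool_pos: [483.1, 108.3, 269.8]
orientation: [[0.003, 0.001, 1.0], [-1.0, 0.0, 0.003], [-0.0, -1.0, 0.001]]
wrist_force: [0.2, -0.1, -3.1]
gripper_width: 0.179
```

Call:
arm_command --xyz '[[0,0,0],[0,0,0],[0,0,0],[0,0,0],[0,0,0]]' --twist '[[0,0,0],[0,0,0],[0,0,0],[0,0,0],[0,0,0]]'

```text
clock: 19.45
tool_pos: [484.0, 106.4, 269.3]
orientation: [[-0.0, -0.0, 1.0], [-1.0, -0.0, -0.0], [0.0, -1.0, -0.0]]
wrist_force: [-0.7, 0.2, -3.6]
gripper_width: 0.178
```

```bash
python3 - <<'E'
from h import *
np.set_printoptions(precision=1,suppress=True)
o=manip.get_obs();print(o['clock'],o['tool_pos'],phi_now(o),o['wrist_force'])
w=manip.grab_frame('wrist')[:,:,::-1];s=manip.grab_frame('scene')[:,:,::-1]
cv2.imwrite('pics/w11.png',w);cv2.imwrite('pics/s11.png',s)
cv2.imwrite('pics/c11.png',np.hstack([cv2.resize(w[120:330,180:460],(480,360),interpolation=cv2.INTER_CUBIC),cv2.resize(s[200:340,270:390],(309,360),interpolation=cv2.INTER_CUBIC)]))
E
```

```text
19.45 [484.  106.4 269.3] -0.012208555466730905 [-0.7  0.2 -3.6]
```

View pics/c11.png

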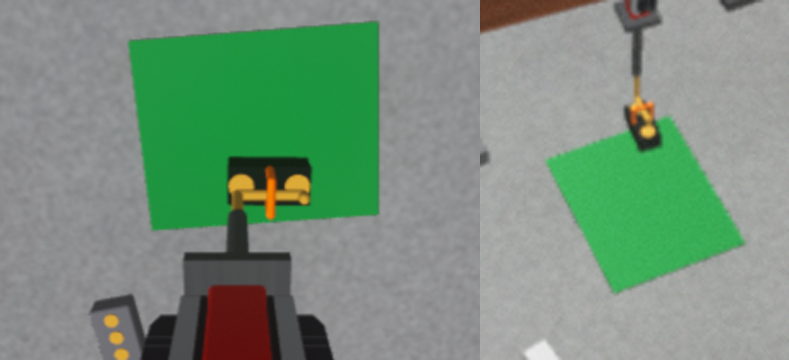

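Call:
arm_command --xyz '[[0,0.4,0],[0,0.8,0],[0,1.2,0],[0,1.4,0],[0,1.4,0]]' --twist '[[0,0,0],[0,0,0],[0,0,0],[0,0,0],[0,0,0]]'

```text
clock: 19.97
tool_pos: [483.3, 107.1, 215.6]
orientation: [[0.001, -0.001, 1.0], [-1.0, -0.0, 0.001], [0.0, -1.0, -0.001]]
wrist_force: [-0.5, -0.8, -2.5]
gripper_width: 0.18
```

Call:
arm_command --xyz '[[0,1.2,0],[0,1.0,0],[0,0.8,0],[0,0.5,0],[0,0.3,0]]' --twist '[[0,0,0],[0,0,0],[0,0,0],[0,0,0],[0,0,0]]'

```text
clock: 20.38
tool_pos: [483.4, 107.0, 178.3]
orientation: [[0.001, -0.001, 1.0], [-1.0, -0.0, 0.001], [0.0, -1.0, -0.001]]
wrist_force: [-0.3, -0.6, -4.0]
gripper_width: 0.172
```

Call:
arm_command --xyz '[[0,0.2,0],[0,0.1,0],[0,0,0],[0,0,0],[0,0,0]]' --twist '[[0,0,0],[0,0,0],[0,0,0],[0,0,0],[0,0,0]]'

```text
clock: 20.8
tool_pos: [484.2, 107.1, 177.0]
orientation: [[0.001, 0.001, 1.0], [-1.0, 0.0, 0.001], [-0.0, -1.0, 0.001]]
wrist_force: [1.4, 0.4, -3.0]
gripper_width: 0.175
```

Call:
arm_command --xyz '[[0,0.2,0],[0,0.3,0],[0,0.3,0],[0,0.15,0],[0,0.1,0]]' --twist '[[0,0,0],[0,0,0],[0,0,0],[0,0,0],[0,0,0]]'

```text
clock: 21.22
tool_pos: [483.4, 107.1, 165.3]
orientation: [[0.001, -0.001, 1.0], [-1.0, 0.0, 0.001], [-0.0, -1.0, -0.001]]
wrist_force: [0.3, 0.4, -1.8]
gripper_width: 0.178
```

Call:
arm_command --xyz '[[0,0.1,0],[0,0.1,0],[0,0.1,0],[0,0.1,0],[0,0,0]]' --twist '[[0,0,0],[0,0,0],[0,0,0],[0,0,0],[0,0,0]]'

```text
clock: 21.63
tool_pos: [483.8, 107.0, 161.9]
orientation: [[0.001, 0.0, 1.0], [-1.0, -0.0, 0.001], [0.0, -1.0, 0.0]]
wrist_force: [0.7, 1.0, -2.2]
gripper_width: 0.178
```

Call:
arm_command --xyz '[[0,0.2,0],[0,0.2,0],[0,0.1,0],[0,0,0],[0,0,0]]' --twist '[[0,0,0],[0,0,0],[0,0,0],[0,0,0],[0,0,0]]'

```text
clock: 22.05
tool_pos: [483.7, 107.1, 156.7]
orientation: [[0.001, -0.0, 1.0], [-1.0, -0.0, 0.001], [0.0, -1.0, -0.0]]
wrist_force: [-0.5, -0.6, -2.1]
gripper_width: 0.183
```

```bash
python3 - <<'E'
from h import *
np.set_printoptions(precision=1,suppress=True)
o=manip.get_obs();print(o['clock'],o['tool_pos'],phi_now(o),o['wrist_force'])
w=manip.grab_frame('wrist')[:,:,::-1];s=manip.grab_frame('scene')[:,:,::-1]
cv2.imwrite('pics/c12.png',np.hstack([cv2.resize(w[120:330,180:460],(480,360),interpolation=cv2.INTER_CUBIC),cv2.resize(s[200:340,270:390],(309,360),interpolation=cv2.INTER_CUBIC)]))
E
```

```text
22.05 [483.7 107.1 156.7] 0.05715159690771859 [-0.5 -0.6 -2.1]
```

View pics/c12.png

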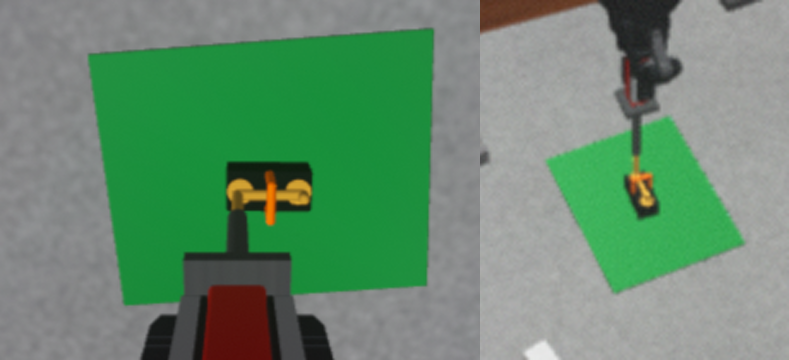

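Carrier stands on the mat centre with the weight off the hook. The foot floats mid-opening (underside ≈23.7 mm). Back the hook out along −x.

Call:
arm_command --xyz '[[0,0,-0.15],[0,0,-0.2],[0,0,-0.25],[0,0,-0.3],[0,0,-0.3]]' --twist '[[0,0,0],[0,0,0],[0,0,0],[0,0,0],[0,0,0]]'

```text
clock: 22.57
tool_pos: [471.4, 107.0, 156.9]
orientation: [[0.001, -0.0, 1.0], [-1.0, 0.0, 0.001], [-0.0, -1.0, -0.0]]
wrist_force: [0.4, -1.0, -1.3]
gripper_width: 0.181
```

Call:
arm_command --xyz '[[0,0,-0.3],[0,0,-0.4],[0,0,-0.5],[0,0,-0.5],[0,0,-0.4]]' --twist '[[0,0,0],[0,0,0],[0,0,0],[0,0,0],[0,0,0]]'

```text
clock: 22.98
tool_pos: [450.0, 107.1, 156.8]
orientation: [[0.001, -0.0, 1.0], [-1.0, 0.0, 0.001], [-0.0, -1.0, -0.0]]
wrist_force: [-0.7, 0.6, -1.4]
gripper_width: 0.176
```

Call:
arm_command --xyz '[[0,0,0],[0,-0.5,0],[0,-1.0,0],[0,-1.2,0],[0,-1.5,0]]' --twist '[[0,0,0],[0,0,0],[0,0,0],[0,0,0],[0,0,0]]'

```text
clock: 23.4
tool_pos: [450.7, 107.0, 199.6]
orientation: [[0.001, -0.001, 1.0], [-1.0, -0.0, 0.001], [0.0, -1.0, -0.001]]
wrist_force: [0.2, 0.2, -1.8]
gripper_width: 0.179
```

```bash
python3 - <<'E'
from h import *
np.set_printoptions(precision=1,suppress=True)
o=manip.get_obs();print(o['clock'],o['tool_pos'],phi_now(o),o['wrist_force'])
w=manip.grab_frame('wrist')[:,:,::-1];s=manip.grab_frame('scene')[:,:,::-1]
cv2.imwrite('pics/c13.png',np.hstack([cv2.resize(w[120:330,180:460],(480,360),interpolation=cv2.INTER_CUBIC),cv2.resize(s[200:340,270:390],(309,360),interpolation=cv2.INTER_CUBIC)]))
E
```

```text
23.4 [450.7 107.  199.6] 0.05070150723046294 [ 0.2  0.2 -1.8]
```

View pics/c13.png

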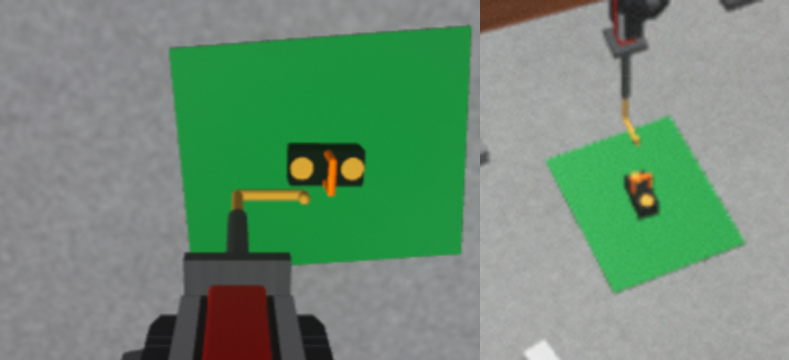

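Carrier stands free in the mat's middle and the hook is clear. Return to the fork entry point (404, 337.7, 222).

Call:
arm_command --xyz '[[-1.0,-0.6,-0.2],[-2.0,-0.8,-0.4],[-2.8,-0.6,-0.6],[-3.0,-0.3,-0.6],[-3.0,0,-0.6]]' --twist '[[0,0,0],[0,0,0],[0,0,0],[0,0,0],[0,0,0]]'

```text
clock: 23.92
tool_pos: [426.3, 226.7, 222.5]
orientation: [[-0.0, 0.001, 1.0], [-1.0, 0.001, -0.0], [-0.001, -1.0, 0.001]]
wrist_force: [1.1, 0.3, -1.8]
gripper_width: 0.177
```

Call:
arm_command --xyz '[[-3.0,0,-0.6],[-3.0,0,-0.6],[-2.5,0,-0.5],[-1.8,0,-0.4],[-0.9,0,-0.2]]' --twist '[[0,0,0],[0,0,0],[0,0,0],[0,0,0],[0,0,0]]'

```text
clock: 24.33
tool_pos: [401.9, 339.5, 221.3]
orientation: [[0.004, -0.002, 1.0], [-1.0, 0.0, 0.004], [-0.0, -1.0, -0.002]]
wrist_force: [-0.3, -0.1, -2.0]
gripper_width: 0.174
```

Call:
arm_command --xyz '[[0,0,0],[0,0,0],[0,0,0],[0,0,0],[0,0,0]]' --twist '[[0,0,0],[0,0,0],[0,0,0],[0,0,0],[0,0,0]]'

```text
clock: 24.75
tool_pos: [404.0, 336.0, 221.9]
orientation: [[-0.001, 0.0, 1.0], [-1.0, -0.0, -0.001], [0.0, -1.0, 0.0]]
wrist_force: [0.0, -0.4, -1.4]
gripper_width: 0.179
```

```bash
python3 - <<'E'
from h import *
o=manip.get_obs();print(o['clock'],o['tool_pos'],phi_now(o))
plan((404,337.7,223),0,3); plan((489.5,337.7,223),0,8,start=(404,337.7,223,0))
E
```

```text
24.75 [403.95343891 335.99189585 221.9138899 ] -0.0425411160263844
xyz [[-0.06, -0.04, 0.0], [-0.06, -0.04, 0.0], [-0.06, -0.04, 0.0]]
twist y -0.0002 n 3
xyz [[0.0, 0.0, 1.07], [0.0, 0.0, 1.07], [0.0, 0.0, 1.07], [0.0, 0.0, 1.07], [0.0, 0.0, 1.07], [0.0, 0.0, 1.07], [0.0, 0.0, 1.07], [0.0, 0.0, 1.07]]
twist y -0.0 n 8
```

Call:
arm_command --xyz '[[-0.17,-0.05,0],[0,0,0.4],[0,0,0.8],[0,0,1.2],[0,0,1.4]]' --twist '[[0,0,0],[0,0,0],[0,0,0],[0,0,0],[0,0,0]]'

```text
clock: 25.17
tool_pos: [442.7, 338.7, 222.5]
orientation: [[0.001, 0.001, 1.0], [-1.0, 0.0, 0.001], [-0.0, -1.0, 0.001]]
wrist_force: [-0.5, 0.3, -1.2]
gripper_width: 0.176
```

Call:
arm_command --xyz '[[0,0,1.4],[0,0,1.3],[0,0,1.0],[0,0,0.7],[0,0,0.35]]' --twist '[[0,0,0],[0,0,0],[0,0,0],[0,0,0],[0,0,0]]'

```text
clock: 25.58
tool_pos: [490.5, 338.5, 222.2]
orientation: [[0.0, 0.0, 1.0], [-1.0, -0.0, 0.0], [0.0, -1.0, 0.0]]
wrist_force: [0.8, 0.4, -1.2]
gripper_width: 0.179
```

Call:
arm_command --xyz '[[0,0,0],[0,0,0],[0,0,0],[0,0,0]]' --twist '[[0,0,0],[0,0,0],[0,0,0],[0,0,0]]'

```text
clock: 25.92
tool_pos: [488.5, 338.9, 222.4]
orientation: [[0.002, -0.0, 1.0], [-1.0, -0.0, 0.002], [0.0, -1.0, -0.0]]
wrist_force: [0.6, -0.0, -1.3]
gripper_width: 0.183
```

```bash
python3 - <<'E'
from h import *
o=manip.get_obs();print(o['clock'],o['tool_pos'],phi_now(o),o['wrist_force'])
w=manip.grab_frame('wrist')[:,:,::-1];s=manip.grab_frame('scene')[:,:,::-1]
cv2.imwrite('pics/c14.png',np.hstack([cv2.resize(w[180:390,200:480],(480,360),interpolation=cv2.INTER_CUBIC),cv2.resize(s[160:280,380:480],(300,360),interpolation=cv2.INTER_CUBIC)]))
E
```

```text
25.9167 [488.4664941  338.86290464 222.404384  ] 0.08838478231687819 [ 0.64558529 -0.04588867 -1.32319191]
```

View pics/c14.png

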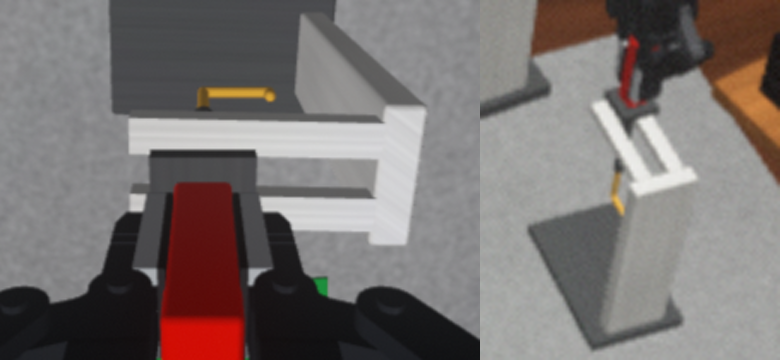

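Call:
arm_command --xyz '[[0.12,0,0.1],[0,0.3,0],[0,0.4,0],[0,0.4,0],[0,0.2,0]]' --twist '[[0,0,0],[0,0,0],[0,0,0],[0,0,0],[0,0,0]]'

```text
clock: 26.43
tool_pos: [489.5, 337.3, 208.3]
orientation: [[0.001, -0.001, 1.0], [-1.0, -0.001, 0.001], [0.001, -1.0, -0.001]]
wrist_force: [0.1, -0.6, -2.1]
gripper_width: 0.178
```

Call:
arm_command --xyz '[[0,0.1,0],[0,0.1,0],[0,0,0],[0,0,0]]' --twist '[[0,0,0],[0,0,0],[0,0,0],[0,0,0]]'

```text
clock: 26.77
tool_pos: [490.1, 337.6, 207.4]
orientation: [[0.001, 0.0, 1.0], [-1.0, 0.0, 0.001], [-0.0, -1.0, 0.0]]
wrist_force: [0.4, -0.2, -2.1]
gripper_width: 0.181
```

Call:
arm_command --xyz '[[0,0.1,0],[0,0,0],[0,0,0]]' --twist '[[0,0,0],[0,0,0],[0,0,0]]'

```text
clock: 27.02
tool_pos: [490.1, 337.6, 206.4]
orientation: [[0.001, 0.0, 1.0], [-1.0, 0.0, 0.001], [-0.0, -1.0, 0.0]]
wrist_force: [-0.3, -0.5, -1.7]
gripper_width: 0.179
```

Call:
arm_command --xyz '[[0,0.05,0],[0,0,0],[0,0,0]]' --twist '[[0,0,0],[0,0,0],[0,0,0]]'

```text
clock: 27.27
tool_pos: [490.2, 337.6, 206.1]
orientation: [[0.001, 0.0, 1.0], [-1.0, 0.0, 0.001], [-0.0, -1.0, 0.0]]
wrist_force: [-0.3, 0.8, -1.2]
gripper_width: 0.178
```

Call:
arm_command --xyz '[[0,0.04,0],[0,0,0],[0,0,0]]' --twist '[[0,0,0],[0,0,0],[0,0,0]]'

```text
clock: 27.52
tool_pos: [490.2, 337.6, 206.0]
orientation: [[0.001, 0.0, 1.0], [-1.0, 0.0, 0.001], [-0.0, -1.0, 0.0]]
wrist_force: [-1.2, 0.6, 1.8]
gripper_width: 0.178
```

Call:
arm_command --xyz '[[0,0.04,0],[0,0,0],[0,0,0]]' --twist '[[0,0,0],[0,0,0],[0,0,0]]'

```text
clock: 27.77
tool_pos: [490.2, 337.6, 206.0]
orientation: [[0.001, 0.001, 1.0], [-1.0, 0.0, 0.001], [-0.0, -1.0, 0.001]]
wrist_force: [-2.0, -1.2, 6.0]
gripper_width: 0.179
```

Collar is seated at TCP 206.0, the same height as at pick-up. Ease off, open slightly, then fully.

Call:
arm_command --xyz '[[0,-0.05,0],[0,0,0]]' --twist '[[0,0,0],[0,0,0]]'

```text
clock: 27.93
tool_pos: [490.2, 337.6, 206.0]
orientation: [[0.001, 0.001, 1.0], [-1.0, 0.0, 0.001], [-0.0, -1.0, 0.001]]
wrist_force: [-2.0, -0.9, 4.9]
gripper_width: 0.178
```

Call:
arm_command --xyz '[[0,0,0],[0,0,0],[0,0,0]]' --twist '[[0,0,0],[0,0,0],[0,0,0]]' --jaw 2.4

```text
clock: 28.18
tool_pos: [490.0, 337.5, 204.9]
orientation: [[0.001, -0.0, 1.0], [-1.0, -0.0, 0.001], [0.0, -1.0, -0.0]]
wrist_force: [-0.3, 0.0, -0.6]
gripper_width: 0.281
```

Call:
arm_command --xyz '[[0,0,0],[0,0,0],[0,0,0],[0,0,0],[0,0,0]]' --twist '[[0,0,0],[0,0,0],[0,0,0],[0,0,0],[0,0,0]]' --jaw 6.0

```text
clock: 28.6
tool_pos: [490.1, 337.6, 205.6]
orientation: [[0.001, 0.0, 1.0], [-1.0, 0.0, 0.001], [-0.0, -1.0, 0.0]]
wrist_force: [-0.1, 0.1, 0.6]
gripper_width: 0.702
```

```bash
python3 - <<'E'
from h import *
o=manip.get_obs();print(o['clock'],o['tool_pos'],phi_now(o),o['wrist_force'])
w=manip.grab_frame('wrist')[:,:,::-1];s=manip.grab_frame('scene')[:,:,::-1]
cv2.imwrite('pics/c15.png',np.hstack([cv2.resize(w[180:420,160:480],(480,360),interpolation=cv2.INTER_CUBIC),cv2.resize(s[160:280,380:480],(300,360),interpolation=cv2.INTER_CUBIC)]))
E
```

```text
28.6 [490.08374897 337.57480671 205.56090111] 0.057567001148303154 [-0.07026414  0.14358096  0.62874756]
```

View pics/c15.png

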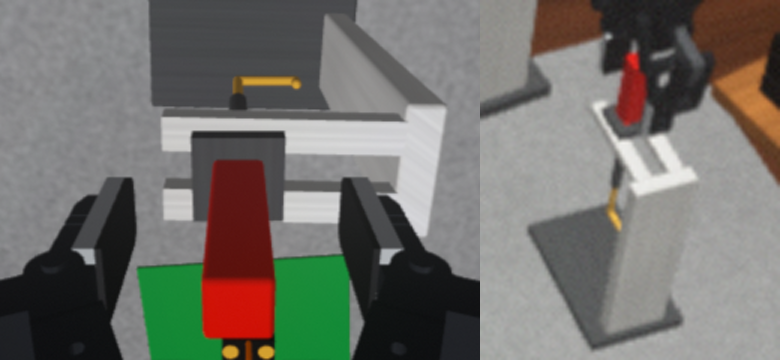

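Hook hangs upright in the fork and the fingers are clear on both sides. Raise straight up.

Call:
arm_command --xyz '[[0,-0.5,0],[0,-1.5,0],[0,-2.5,0],[0,-3.0,0],[0,-3.0,0]]' --twist '[[0,0,0],[0,0,0],[0,0,0],[0,0,0],[0,0,0]]'

```text
clock: 29.12
tool_pos: [489.6, 337.3, 311.4]
orientation: [[0.001, -0.001, 1.0], [-1.0, -0.001, 0.001], [0.001, -1.0, -0.001]]
wrist_force: [0.5, -0.1, -0.4]
gripper_width: 0.698
```

Call:
arm_command --xyz '[[2.0,-2.0,-1],[3.0,-1.0,-1],[3.5,0,-1],[3.5,0,-1],[3.5,0,-1]]' --twist '[[0,0,0],[0,0,0],[0,0,0],[0,0,0],[0,0,0]]'

```text
clock: 29.53
tool_pos: [439.6, 181.4, 341.5]
orientation: [[0.002, 0.002, 1.0], [-1.0, 0.0, 0.002], [-0.0, -1.0, 0.002]]
wrist_force: [1.2, -1.1, -0.2]
gripper_width: 0.706
```

Call:
arm_command --xyz '[[3.5,0,-1],[3.5,0,-1],[1.5,0,-0.5],[0,0,0],[0,0,0]]' --twist '[[0,0,0],[0,0,0],[0,0,0],[0,0,0],[0,0,0]]'

```text
clock: 29.95
tool_pos: [415.4, 97.1, 341.3]
orientation: [[-0.001, 0.002, 1.0], [-1.0, 0.001, -0.001], [-0.001, -1.0, 0.002]]
wrist_force: [-0.4, 0.5, -1.0]
gripper_width: 0.701
```

Call:
arm_command --xyz '[[0,0,0],[0,0,0],[0,0,0],[0,0,0],[0,0,0]]' --twist '[[0,0,0],[0,0,0],[0,0,0],[0,0,0],[0,0,0]]'

```text
clock: 30.37
tool_pos: [415.4, 98.1, 340.4]
orientation: [[0.002, -0.0, 1.0], [-1.0, 0.0, 0.002], [-0.0, -1.0, -0.0]]
wrist_force: [-0.5, -0.3, 0.2]
gripper_width: 0.705
```

```bash
python3 - <<'E'
from h import *
o=manip.get_obs();print(o['clock'],o['tool_pos'],o['wrist_force'])
for n in ('scene','top'): cv2.imwrite(f'pics/{n}9.png',manip.grab_frame(n)[:,:,::-1])
t=cv2.imread('pics/top9.png');s=cv2.imread('pics/scene9.png')
z=lambda im,x,y,w,h,k:cv2.resize(im[y:y+h,x:x+w],None,fx=k,fy=k,interpolation=cv2.INTER_CUBIC)
cv2.imwrite('pics/c16.png',np.hstack([z(t,135,195,80,100,5),z(s,390,165,80,100,5)]))
E
```

```text
30.3667 [415.38919549  98.11805928 340.43256441] [-0.48848483 -0.34465157  0.24876412]
```

View pics/scene9.png

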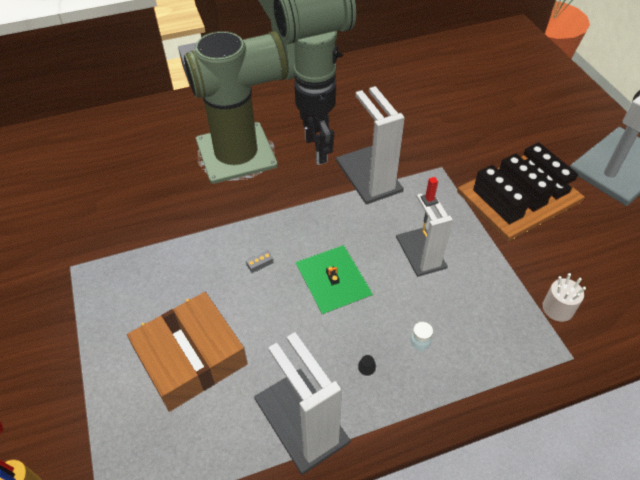

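View pics/top9.png

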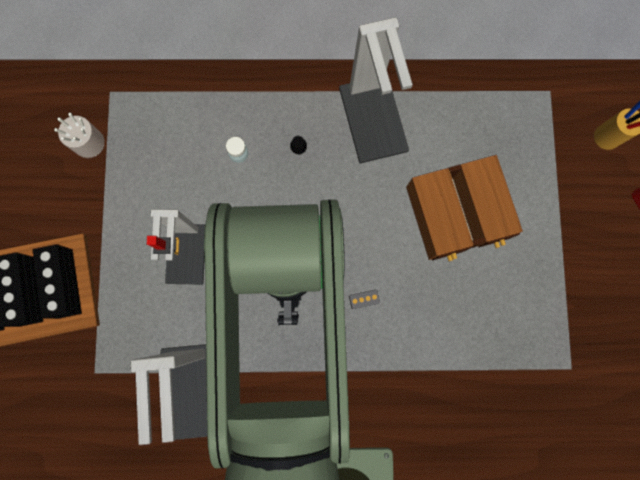

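View pics/c16.png

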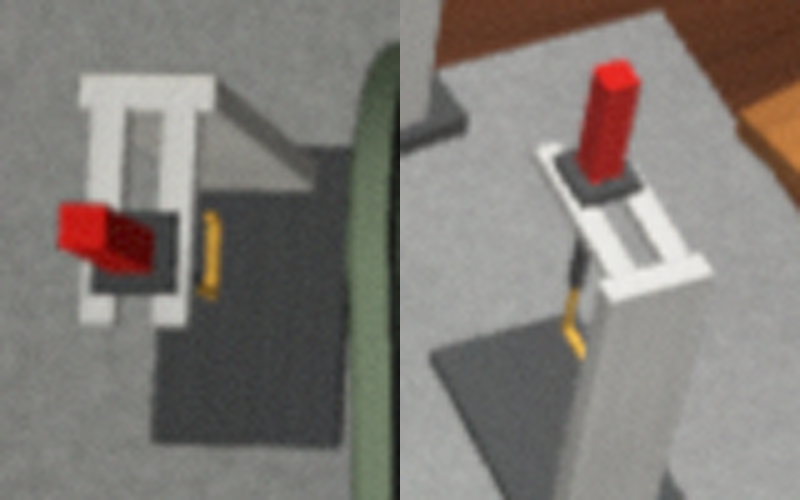

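The hook hangs as in the first pictures (handle at (432,188) in the scene view). The carrier stands upright at (333,275) in the middle of the mat, and the bystanders have not moved. Handing in.

```bash
python3 -c "
from station import manip
print(manip.sign_off())"
```

```text
the job is handed in; nothing more can be done
None
```

The carrier is out of the gap and standing upright near the centre of the green mat, and the hook is back in the small fork. I handed the job in at about 30 s of the 64 s allowed; no verdict was reported.

- **Hook length:** I touched the foot to the mat to find it. The foot's underside is about 107 mm below the collar's, and touching the carrier's top at the predicted height confirmed that.
- **Lifting out:** I slid the foot under the bail with no contact force felt and lifted the carrier out level. It hung with about 1.6 N of extra weight.
- **Setting down:** I lowered it onto the mat, backed the hook out and seated the collar at the same height as at pick-up.

**Last checks:** In the final scene picture the carrier is upright and free of the hook. In the enlarged top and scene crops the hook looks the same as in the first pictures. The jar, loupe and rack are in the same places, and the gripper touches nothing.

**Disagreements and limits:**
- The wrist camera placed the handle about 3 mm further in y than the two fixed cameras. I gripped between the two estimates.
- The arm covered the carrier in the final top view, so its last check rests on the scene picture and the wrist picture taken just after release.
- Seating the collar pressed on the fork with about 7 N for a moment before I eased off.

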